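# Put the washed laboratory ware away where each kind belongs

### The arm

A 6-joint arm with a two-finger parallel gripper is mounted at the origin on the work surface. World frame = base frame: x ahead of the robot, y to its left, z up, the work surface at z = 0. Lengths are in m, angles in rad, forces in N, time in s.
With the tool pointing down it reaches from about 0.275 to 0.825 m from the base axis. Payload 5.2 kg.
Tool frame: the origin (TCP) lies between the finger pads; the fingertips stand arm.nose_length ahead of it and the grasp point (between the pads) is the TCP (arm.nose_length is the distance from the TCP to the fingertips, in m); z points along the fingers, y is the direction in which the jaws open and shut (so a half turn about z gives the same grasp; the last joint's range is limited). The gripper opens to 93 mm and grips with 3 to 60 N. Pads are 15 mm wide; open, the fingers measure 128 mm over their backs; the gripper's body (75 mm by 188 mm) begins 65 mm behind the grasp point.
Start: joints at [-1.445, 0.259, 1.535, -0, 1.348, -0.203], TCP at [0.178, -0.521, 0.238] pointing down, gripper open.
Joint ranges: [-3.14, 3.14], [-0.91, 2.08], [0.19, 2.58], [-1.22, 4.36], [0.22, 2.71], [-3.12, 3.12]. Speed limits (rad/s): [2.57, 2.57, 3.14, 3.14, 3.14, 3.14].

### API

Orientations are given as [roll, pitch, yaw] about the fixed x, y, z axes, in that order (R = Rz(yaw) Ry(pitch) Rx(roll)).
In Python, from rig import arm gives the robot as it stands. The module is installed in compiled form; this text tells all that it offers.
- The arm moves only by the tool step_arm, never from a script. Its argument "motion" is a list of rows, each a list of 5 numbers: the shift along the tool's x, y, z in cm, then the turn about the tool's z in degrees, then the opening, from 0 (shut) to 1 (fully open). A call has 1 to 8 rows; each row shifts and turns the commanded pose from where the row before left it, along the tool's axes as they then stand; what a row does not reach is not made up. A row lasts 1/12 s, in which the tool goes at most 41.7 mm and 7.16 degrees, less where a joint would pass 70% of its speed; a pose out of reach is approached as far as the arm can. A call with a gripper value outside its range is refused whole. The fingers move at their own pace and stop on an object; "squeeze" is the grip in N (left out, the last holds). Time passes only in rows, so rows that do not move let the fingers close. It gives the time, the measured TCP pose, the force and the opening at its end, in the units of the state.
- arm.sense(): the state, without advancing time (a new reading comes with each control period).
- arm.snapshot(name): name is "scene" or "top" or "wrist"; returns a dict with "image" (400x640x3 uint8, red, green, blue), "depth" (400x640 float32, m along the optical axis (not along the pixel's ray), 0 where there is no reading), "intrinsics" (3x3 intrinsics, pixels), "k1" (the pictures are not rectified: a ray, as slopes to the right and down, at radius r is drawn at 1 + k1 r^2 times it, then the intrinsics apply), "eye" and "attitude" of the camera in the world. Camera axes: x right, y down, z forward; pixel columns grow to the right and rows downward; lengths in m; the calibration is good to about 2 mm. A picture is of the moment at which its call begins.
- arm.close_job(): hands the job in, once; it reports no verdict.
The state is a dict: "clock": time; "qpos": joint angles; "qvel": joint speeds; "joint_efforts": joint torques, N m; "ee_pos": TCP position; "orientation": TCP orientation; "ft_force": force on the tool from outside, world axes, zero at the start; "torque": the same for the moment, N m; "opening": finger opening in m.
Only numpy, scipy, OpenCV 4.12 (cv2) and the standard library are available. Lean on these libraries where they do the work, as an engineer would, in place of code of your own. Each camera call takes 0.05 s, during which the arm holds its last target.

### The job

Sort the washed ware on the grey bench mat into its places: stand each amber bottle upright in a cell of its own in the four-cell carrier, stand both crucibles upright on the floor of the wide shallow tray, and lay the spatula flat along the long narrow tray. Do not drop a bottle or crucible or tip it over on the way, and leave the conical flask and the wash bottle where they are.

Things in the scene. Friction and masses are not known exactly. Their poses are not given: they have to be found in the camera images.
- bottle_a: 60 ml amber glass sample bottle with a blank paper label and a black ribbed screw cap, standing upright: body 40 mm diameter and straight up to 50 mm, shoulder up to 63 mm, cap 28 mm diameter from 66 to 88 mm (the total height); about 110 g. The two bottles are alike. Origin: centre of its underside; z up its axis.
- bottle_b: 60 ml amber glass sample bottle with a blank paper label and a black ribbed screw cap, standing upright: body 40 mm diameter and straight up to 50 mm, shoulder up to 63 mm, cap 28 mm diameter from 66 to 88 mm (the total height); about 110 g. The two bottles are alike. Origin: centre of its underside; z up its axis.
- crucible_a: white porcelain crucible without lid, hollow, standing on its foot, mouth up: 27 mm diameter at the foot, 43 mm at 24 mm height, 45 mm at the rim, 38 mm tall, wall 3 mm; about 45 g. The two crucibles are alike. Origin: centre of its underside; z up its axis.
- crucible_b: white porcelain crucible without lid, hollow, standing on its foot, mouth up: 27 mm diameter at the foot, 43 mm at 24 mm height, 45 mm at the rim, 38 mm tall, wall 3 mm; about 45 g. The two crucibles are alike. Origin: centre of its underside; z up its axis.
- spatula: laboratory spatula lying flat, 150 mm long: wooden handle 84 x 14 x 10 mm (14 mm wide, 10 mm high) from x = -75 to +9 mm, then a thin steel blade 13 mm wide and 2 mm thick, at mid-height of the handle, up to x = +75 mm; about 35 g, balance point about 15 mm from the origin towards the handle end (x = -15 mm). Origin: middle of its length, on its underside; x points along it to the blade's tip, z up.
- carrier: bottle carrier: square grey plastic crate with four open-topped square cells (2 x 2), 121 x 121 mm outside, 45 mm high; walls and floor 3 mm thick, each cell 56 x 56 mm inside. It does not move. Cell centres at x = +-29.5 mm, y = +-29.5 mm from the origin, cell floor 3 mm above the bench. Origin: centre of its underside; x and y along its sides, z up.
- ware_tray: wide shallow stainless steel tray, undivided: 120 mm (x) by 160 mm (y) outside, 18 mm high; walls and floor 3 mm thick, so the floor inside is 114 x 154 mm, 3 mm above the bench. It does not move. Origin: centre of its underside; z up.
- tool_tray: long narrow stainless steel instrument tray, undivided: 66 mm (x) by 190 mm (y) outside, 24 mm high; walls and floor 3 mm thick, so the floor inside is 60 x 184 mm, 3 mm above the bench. It does not move. Origin: centre of its underside; y along its length, z up.
- flask: bystander: 250 ml conical glass flask with a black rubber stopper, 85 mm diameter at the base, 152 mm tall, standing on the bench beside the work on the robot's left. Leave it alone. Origin: centre of its underside.
- wash_bottle: bystander: white plastic wash bottle with a grey cap and a bent spout, 68 mm diameter, 178 mm tall, spout reaching 63 mm from its axis along its x axis, standing on the bench beside the work on the robot's right. Leave it alone. Origin: centre of its underside.
There are look-alikes about, which are no part of the job. There is more than one size of the carrier; the one meant has the size given above. There is more than one size of the spatula; the job needs the smaller.

How it is judged:
By the outcome, as a careful person would: the job done as asked, in the order asked, and still so for the second after the job is handed in, with the robot touching nothing.
It also fails if it takes over 131 s, if anything falls off the work surface, if the arm or the gripper's body presses on something with over 40 N, if the wrist force passes 120 N, or if a joint passes its speed limit or range.

## Working session

There is one attempt and no reset: what is moved stays moved. The work goes in short steps, Python scripts to look and compute and a tool call to move; the robot and the scene stay as the last step left them, time stands still between calls to the robot, and variables do not carry over. Pictures are saved under pics/ and viewed, and the job is handed in when it is done.

Besides the shell and the picture viewer there is one more tool, called after "Request:" as name([rows], argument=value, ...), one row to a line, values as JSON. step_arm: Moves the arm, as the interface text tells. Its arguments: {"type":"object","properties":{"motion":{"type":"array"},"squeeze":{"type":"number"}},"required":["motion"]}

```bash
mkdir -p pics
cat > h.py <<'E'
import numpy as np, cv2, pickle
from rig import arm
def snap(n,tag):
    s=arm.snapshot(n); cv2.imwrite(f'pics/{tag}.png',s['image'][:,:,::-1]); pickle.dump(s,open(f'pics/{tag}.pkl','wb')); return s
def load(tag): return pickle.load(open(f'pics/{tag}.pkl','rb'))
def Rcam(s):
    a=np.array(s['attitude'],float)
    if a.shape==(3,3): return a
    if a.size==3:
        from scipy.spatial.transform import Rotation as R
        return R.from_euler('xyz',a).as_matrix()
    raise Exception(a)
def rays(s,uv):
    uv=np.array(uv,float).reshape(-1,1,2)
    K=np.array(s['intrinsics']);d=np.array([s['k1'],0,0,0,0.])
    return cv2.undistortPoints(uv,K,d,None,None)[:,0,:] if False else cv2.undistortPointsIter(uv,K,d,None,None,(3,50,1e-10))[:,0,:]
def plane(s,uv,z):
    r=rays(s,uv); R=Rcam(s); D=np.c_[r,np.ones(len(r))]@R.T; e=np.array(s['eye'])
    t=(z-e[2])/D[:,2]; return e+D*t[:,None]
def pts(s,uv):
    uv=np.array(uv).reshape(-1,2).astype(int); r=rays(s,uv); d=s['depth'][uv[:,1],uv[:,0]]
    return np.array(s['eye'])+(np.c_[r,np.ones(len(r))]*d[:,None])@Rcam(s).T
def cloud(s):
    v,u=np.mgrid[0:400,0:640]; return pts(s,np.c_[u.ravel(),v.ravel()]).reshape(400,640,3)
def proj(s,P):
    P=np.array(P,float).reshape(-1,3); c=(P-np.array(s['eye']))@Rcam(s); x=c[:,:2]/c[:,2:]
    x=x*(1+s['k1']*(x**2).sum(1))[:,None]; K=np.array(s['intrinsics']); return x*[K[0,0],K[1,1]]+K[:2,2]
E
python3 - <<'E'
from h import *
for n in ('scene','top','wrist'):
    s=snap(n,n+'0'); print(n,s['eye'],np.array(s['attitude']).tolist(),np.array(s['intrinsics']).tolist(),s['k1'])
print(arm.sense(), arm.nose_length)
E
```

```text
scene [1.0536305  0.46920592 0.81144312] [-2.400953938614858, 0.013633292328506519, 2.292978625255376] [[365.49178972892867, 0.0, 316.7112820138168], [0.0, 365.49178972892867, 201.7730305685271], [0.0, 0.0, 1.0]] -0.024734033715958392
top [0.26367217 0.00611218 1.40054804] [-2.972390461048899, -0.010059904005783604, -1.5922653446347863] [[423.1933650135034, 0.0, 320.320429945616], [0.0, 423.1933650135034, 200.01000012280642], [0.0, 0.0, 1.0]] -0.09463910839831942
wrist [ 0.24888381 -0.49687923  0.38329597] [2.86387696461888, 0.0008602397018098173, -1.2420588869858227] [[276.27095152442854, 0.0, 322.47398695610616], [0.0, 276.27095152442854, 198.83751140458247], [0.0, 0.0, 1.0]] -0.04005225796991411
{'clock': 0.15, 'qpos': array([-1.44481612e+00,  2.59191676e-01,  1.53580004e+00,  2.47818511e-06,
        1.34799018e+00, -2.02775665e-01]), 'qvel': array([-0.00115247, -0.00166256, -0.00285403,  0.00076964, -0.00031127,
        0.00068593]), 'joint_efforts': array([ 2.31635597e-03, -4.37643600e+01, -2.84233582e+01,  7.19919289e-02,
        3.80955962e-02, -1.05941506e-04]), 'ee_pos': array([ 0.17756373, -0.52015227,  0.23701271]), 'orientation': array([-3.14023236e+00, -2.82145068e-04,  3.28755130e-01]), 'ft_force': array([-0.55416203, -0.11362818, -0.62191726]), 'torque': array([-0.01603005, -0.03707911,  0.01691559]), 'opening': 0.09287223767187973} 0.019
```

View pics/top0.png

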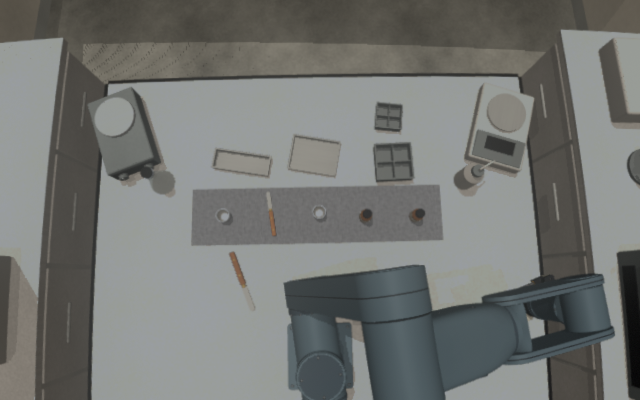

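View pics/scene0.png

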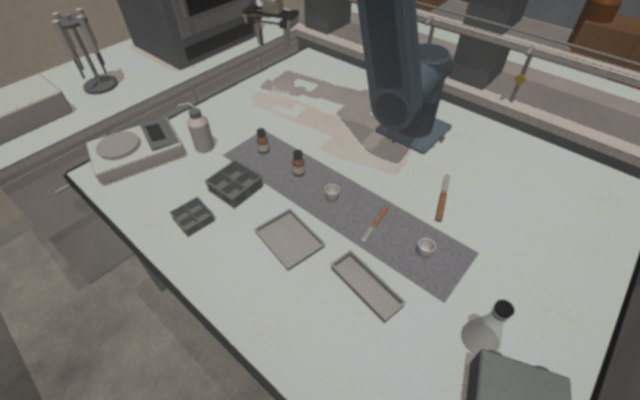

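Run:
```python
from h import *
s=load('top0')
c=cloud(s)
# crop zoom of mat region
im=s['image'][:,:,::-1]
cv2.imwrite('pics/top_zoom1.png',cv2.resize(im[80:280,180:445],(795,600),interpolation=cv2.INTER_CUBIC))
```

```text
(no output)
```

The top view shows the mat at rows 185–245. On it, left to right, are a crucible (223,215), a spatula (271,214), a crucible (319,213) and bottles at (366,215) and (417,214). Off the mat are a larger spatula (242,280), a small carrier (389,117), a larger carrier (394,162), the wide tray (314,156) and the narrow tray (242,163).

Candidates:
- **Spatula:** (271,214) or (242,280). The smaller one is wanted.
- **Carrier:** (394,162) or (389,117). The 121 mm one is wanted.

I'll measure sizes next.

Run:
```python
from h import *
s=load('top0'); c=cloud(s); Z=c[:,:,2]
print('bench z',np.median(Z[100:110,200:350]), 'mat',np.median(Z[225:240,330:350]))
hsv=cv2.cvtColor(s['image'],cv2.COLOR_RGB2HSV)
# depth-based blobs
for name,(u0,v0,u1,v1) in dict(carL=(368,137,420,187),carS=(370,97,408,135),ware=(284,130,346,180),tool=(206,144,278,182)).items():
    m=np.zeros(Z.shape,np.uint8); m[v0:v1,u0:u1]=(Z[v0:v1,u0:u1]>0.009)
    m=cv2.morphologyEx(m,cv2.MORPH_OPEN,np.ones((2,2)))
    sub=c[m>0]; zt=np.percentile(sub[:,2],90)
    p=sub[sub[:,2]>zt*0.6][:,:2].astype(np.float32)
    r=cv2.minAreaRect(p*1000); print(name,'ztop',round(zt,4),len(p),r)
```

```text
bench z -0.0007450263522105205 mat 0.0005174066579294312
carL ztop 0.0444 326 ((620.3715209960938, -259.7706604003906), (124.1919174194336, 124.69769287109375), 2.032862901687622)
carS ztop 0.0317 128 ((540.0797119140625, -157.207763671875), (103.90914154052734, 633.6412353515625), 68.73548889160156)
ware ztop 0.019 103 ((653.9931640625, 4.3106842041015625), (160.81919860839844, 122.54145812988281), 78.99186706542969)
tool ztop 0.0246 128 ((510.70550537109375, 131.935791015625), (530.9494018554688, 159.75228881835938), 43.73701477050781)
```

View pics/top_zoom1.png

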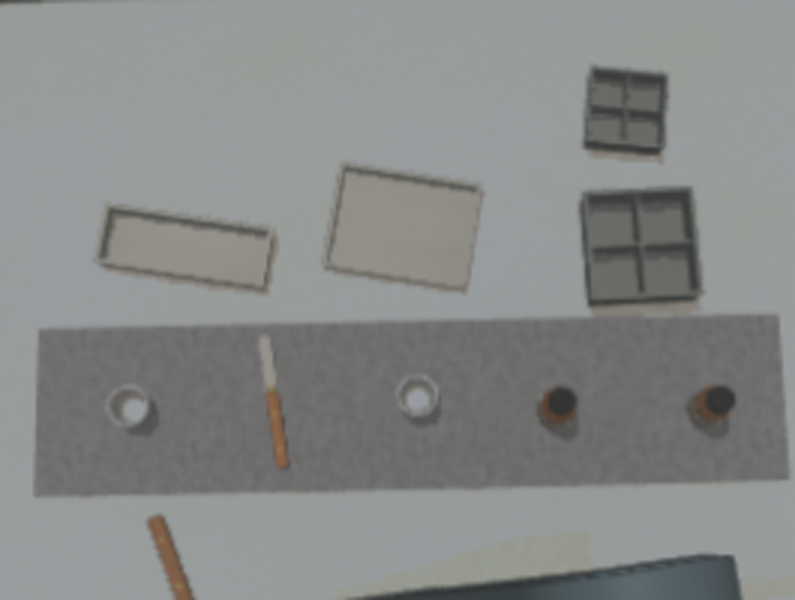

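The zoom confirms the layout. The large carrier (394,162) measures about 124 mm, so it is the one meant. Next I'll get the objects and the trays' edges.

Run:
```python
from h import *
s=load('top0'); c=cloud(s); Z=c[:,:,2]; im=s['image']
hsv=cv2.cvtColor(im,cv2.COLOR_RGB2HSV)
def m_in(b,cond):
    u0,v0,u1,v1=b; m=np.zeros(Z.shape,np.uint8); m[v0:v1,u0:u1]=cond[v0:v1,u0:u1]; return m
def big(m):
    cs,_=cv2.findContours(m,cv2.RETR_EXTERNAL,cv2.CHAIN_APPROX_NONE); return max(cs,key=cv2.contourArea)
# bottles: dark cap at z=.088
V=hsv[:,:,2]
for n,b in dict(b1=(355,203,380,225),b2=(405,203,432,225)).items():
    k=big(m_in(b,V<50)); (u,v),r=cv2.minEnclosingCircle(k); M=cv2.moments(k)
    P=plane(s,[[M['m10']/M['m00'],M['m01']/M['m00']]],0.088)[0]
    d=c[m_in(b,(V<50)&(Z>0.075))>0]
    print(n,(u,v,r),P, 'depth pts',len(d),d.mean(0) if len(d) else None)
for n,b in dict(c1=(210,203,236,228),c2=(307,201,332,226)).items():
    d=c[m_in(b,(Z>0.030)&(Z<.05))>0]
    print(n,len(d),cv2.minEnclosingCircle((d[:,:2]*1000).astype(np.float32)),np.percentile(d[:,2],90))
    k=big(m_in(b,V>140)); print(cv2.contourArea(k)); (u,v),r=cv2.minEnclosingCircle(k); print(plane(s,[[u,v]],.038),r)
# spatulas
for n,b in dict(sp1=(262,188,280,240),sp2=(224,245,262,315)).items():
    mw=m_in(b,(hsv[:,:,1]>110)); k=big(mw); r=cv2.minAreaRect(k); print(n,'wood',r)
    box=plane(s,cv2.boxPoints(r),.008); print(np.round(box,4))
    P=plane(s,k[:,0,:],.008)
    mm=cv2.minAreaRect((P[:,:2]*1000).astype(np.float32)); print(mm)
# trays: fit visible outer contour at top plane
for n,b,z in (('ware',(280,126,350,184),.018),('tool',(206,144,278,182),.024),('carL',(366,137,420,187),.045)):
    bg=np.median(im[100:130,200:280].reshape(-1,3),0)
    diff=np.abs(im.astype(int)-bg).sum(2)>45
    m=m_in(b,diff); m=cv2.morphologyEx(m,cv2.MORPH_CLOSE,np.ones((3,3)))
    k=big(m); P=plane(s,k[:,0,:],z); print(n,cv2.minAreaRect((P[:,:2]*1000).astype(np.float32)))
    m=m_in(b,(Z>z*0.7)&(Z<z*1.3)); p=c[m>0]
    p=p[:,:2]; k=big(m); p=p[np.linalg.norm(p-np.median(p,0),axis=1)<.115]
    print('  depth',len(p),cv2.minAreaRect((p*1000).astype(np.float32)))
```

```text
Traceback (most recent call last):
ValueError: max() iterable argument is empty
```

```bash
cat > m.py <<'E'
from h import *
s=load('top0'); c=cloud(s); Z=c[:,:,2]; im=s['image']
hsv=cv2.cvtColor(im,cv2.COLOR_RGB2HSV); V=hsv[:,:,2]
def m_in(b,cond):
    u0,v0,u1,v1=b; m=np.zeros(Z.shape,np.uint8); m[v0:v1,u0:u1]=cond[v0:v1,u0:u1]; return m
def big(m):
    cs,_=cv2.findContours(m,cv2.RETR_EXTERNAL,cv2.CHAIN_APPROX_NONE); return max(cs,key=cv2.contourArea) if cs else None
for n,b in dict(b1=(355,203,380,225),b2=(405,203,432,225)).items():
    sub=V[b[1]:b[3],b[0]:b[2]]; print('V',sub.min(),np.median(sub))
    k=big(m_in(b,V<sub.min()+20)); (u,v),r=cv2.minEnclosingCircle(k)
    print(n,(u,v,r),plane(s,[[u,v]],0.088)[0])
    d=c[m_in(b,(Z>0.078)&(Z<.1))>0]; print('  depth',len(d),d.mean(0))
for n,b in dict(c1=(210,203,236,228),c2=(307,201,332,226)).items():
    d=c[m_in(b,(Z>0.030)&(Z<.05))>0]
    print(n,len(d),cv2.minEnclosingCircle((d[:,:2]*1000).astype(np.float32)),d.mean(0))
for n,b in dict(sp1=(262,188,280,240),sp2=(224,245,262,315)).items():
    mw=m_in(b,(hsv[:,:,1]>90)); k=big(mw)
    P=plane(s,k[:,0,:],.008); print(n,'wood',cv2.minAreaRect((P[:,:2]*1000).astype(np.float32)))
    print(np.round(plane(s,cv2.boxPoints(cv2.minAreaRect(k)),.008)[:,:2],4).tolist())
for n,b,z in (('ware',(280,126,350,184),.018),('tool',(206,144,278,182),.024),('carL',(366,137,420,187),.045)):
    bg=np.median(im[100:130,200:280].reshape(-1,3),0)
    diff=np.abs(im.astype(int)-bg).sum(2)>50
    k=big(m_in(b,diff)); P=plane(s,k[:,0,:],z); print(n,cv2.minAreaRect((P[:,:2]*1000).astype(np.float32)))
    p=c[m_in(b,(Z>z*0.7)&(Z<z*1.3))>0][:,:2]; p=p[np.linalg.norm(p-np.median(p,0),axis=1)<.15]
    print('  depth',len(p),cv2.minAreaRect((p*1000).astype(np.float32)))
E
python3 m.py
```

```text
V 51 108.0
b1 (366.70001220703125, 213.5, 4.554207801818848) [ 0.44178455 -0.15645022  0.088     ]
  depth 66 [ 0.44394686 -0.15816501  0.08705238]
V 50 108.0
b2 (419.5, 213.0, 4.609872341156006) [ 0.43983841 -0.32382671  0.088     ]
  depth 68 [ 0.44252342 -0.32560904  0.08734586]
c1 53 ((456.4359130859375, 309.024169921875), 23.87193489074707) [0.45684707 0.31081191 0.03611139]
c2 39 ((457.160888671875, -7.091965198516846), 21.706079483032227) [ 0.4582341  -0.00766154  0.0359083 ]
sp1 wood ((432.0672607421875, 149.1840057373047), (85.06816101074219, 11.245388984680176), 7.923527717590332)
[[0.4735, 0.1606], [0.4749, 0.1494], [0.3907, 0.1378], [0.3893, 0.1489]]
sp2 wood ((277.01751708984375, 262.09088134765625), (115.75550079345703, 13.600126266479492), 20.454992294311523)
[[0.329, 0.2887], [0.3335, 0.2758], [0.225, 0.2356], [0.2206, 0.2484]]
ware ((652.8689575195312, 5.939399719238281), (167.36236572265625, 129.111083984375), 79.4151611328125)
  depth 233 ((655.1812133789062, 5.902679443359375), (164.30238342285156, 125.43599700927734), 79.57312774658203)
tool ((631.6099243164062, 247.53408813476562), (200.39146423339844, 78.7777328491211), 79.97871398925781)
  depth 254 ((635.6441040039062, 250.79864501953125), (193.8305206298828, 71.50944519042969), 80.48334503173828)
carL ((612.227783203125, -252.22030639648438), (175.5382080078125, 150.73416137695312), 88.96800994873047)
  depth 383 ((622.9249267578125, -259.695068359375), (129.28004455566406, 124.6667251586914), 1.9727063179016113)
```

Choices:
- **Spatula:** the one on the mat at (271,214). Its wood measures 85 mm, against 116 mm for the other.
- **Carrier:** the larger one at (394,162).

I'll check both in one close crop, and locate the wash bottle for clearance.

```bash
python3 - <<'E'
from h import *
s=load('top0'); im=s['image'][:,:,::-1]
a=cv2.resize(im[95:190,360:420],(380,600),interpolation=cv2.INTER_CUBIC)
b=cv2.resize(im[185:245,252:290],(380,600),interpolation=cv2.INTER_CUBIC)
cv2.imwrite('pics/crop_choice.png',np.hstack([a,b]))
c=cloud(s);Z=c[:,:,2]
m=np.zeros(Z.shape,bool); m[155:195,450:500]=1
p=c[m&(Z>.12)&(Z<.22)]; print('wash',len(p),p.min(0),p.max(0),np.median(p,0))
m[:]=0; m[160:200,140:180]=1
p=c[m&(Z>.1)&(Z<.22)]; print('flask',len(p),p.min(0) if len(p) else '',p.max(0) if len(p) else '')
E
cat > go.py <<'E'
import sys
from h import *
st=arm.sense(); x,y,z=st['ee_pos']; yaw=st['orientation'][2]
t=[float(v) for v in sys.argv[1:4]]; d=np.array(t)-[x,y,z]
c,s_=np.cos(yaw),np.sin(yaw)
print('pos',np.round(st['ee_pos'],4),'rpy',np.round(st['orientation'],4),'open',round(st['opening'],4),'F',np.round(st['ft_force'],1),'t',round(st['clock'],2))
mv=np.array([d[0]*c+d[1]*s_,d[0]*s_-d[1]*c,-d[2]])*100
print('tool move cm',np.round(mv,2),'min rows',np.ceil(np.linalg.norm(mv)/4.17))
if len(sys.argv)>4: print('turn deg',np.degrees(yaw-float(sys.argv[4])))
E
python3 go.py 0.443 -0.325 0.237 0
```

```text
wash 225 [ 0.53634485 -0.55609387  0.12003319] [ 0.5915776  -0.47509569  0.18019201] [ 0.56085832 -0.4978297   0.14648729]
flask 172 [0.55474556 0.50518276 0.10044252] [0.593857   0.54152776 0.15832963]
pos [ 0.1776 -0.5202  0.237 ] rpy [-3.1402e+00 -3.0000e-04  3.2880e-01] open 0.0929 F [-0.6 -0.1 -0.6] t 0.15
tool move cm [31.42 -9.9   0.  ] min rows 8.0
turn deg 18.836281431693887
```

View pics/crop_choice.png

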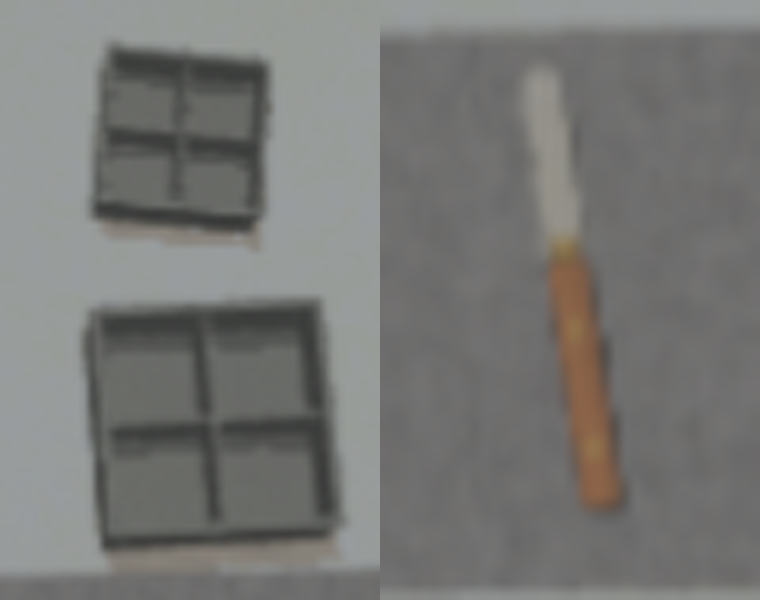

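The crop confirms the larger carrier (crop centre ~(215,425)) and the small spatula, with its handle toward the robot and its blade up. I'll move over bottle_b.

Request:
step_arm([
  [3.9,-1.25,0,0,1],
  [3.9,-1.25,0,0,1],
  [3.9,-1.25,0,0,1],
  [3.9,-1.25,0,0,1],
  [3.9,-1.25,0,0,1],
  [3.9,-1.25,0,0,1],
  [3.9,-1.25,0,0,1],
  [3.9,-1.25,0,0,1],
], squeeze=15)

```text
clock: 0.82
ee_pos: [0.4419, -0.3235, 0.2375]
orientation: [-3.141, 0.0, 0.329]
ft_force: [0.1, -0.6, -0.4]
opening: 0.0929
```

Request:
step_arm([
  [0,0,0,6.3,1],
  [0,0,0,6.3,1],
  [0,0,0,6.2,1],
  [0,0,0,0,1],
  [0,0,0,0,1],
])

```text
clock: 1.23
ee_pos: [0.4406, -0.3249, 0.2374]
orientation: [-3.141, 0.0, 0.004]
ft_force: [-0.1, 0.2, -0.6]
opening: 0.0929
```

```bash
python3 go.py 0.443 -0.325 0.237 0
python3 - <<'E'
from h import *
s=snap('wrist','w1'); print(s['eye'],s['attitude'])
for q in ([.4425,-.3256,.0873],[.4425,-.3256,0]): print(proj(s,q))
E
```

```text
pos [ 0.4406 -0.3249  0.2374] rpy [-3.1411e+00  4.0000e-04  4.1000e-03] open 0.0929 F [-0.1  0.2 -0.6] t 1.23
tool move cm [0.24 0.01 0.04] min rows 1.0
turn deg 0.23596263535542525
[ 0.51600422 -0.3259014   0.3836999 ] [ 2.86336462e+00 -2.01173778e-04 -1.56676193e+00]
[[321.87875316 189.12371362]]
[[321.99481668 174.20363391]]
```

View pics/w1.png

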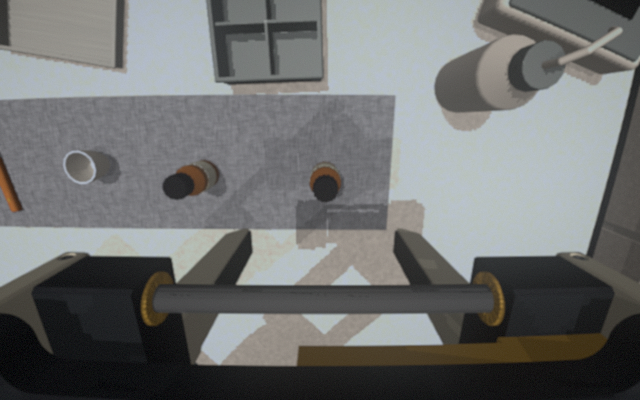

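The wrist view shows bottle_b's cap at (325,188), where (322,189) was predicted. Bottle_a is at (178,186), a crucible at (80,167) and the carrier at the top. I'll refine the cap and carrier positions from it.

Run:
```python
from h import *
s=load('w1'); c=cloud(s); Z=c[:,:,2]; im=s['image']; V=im.max(2)
def m_in(b,cond):
    u0,v0,u1,v1=b; m=np.zeros(Z.shape,np.uint8); m[v0:v1,u0:u1]=cond[v0:v1,u0:u1]; return m
for n,b in dict(b=(305,165,345,205),a=(155,165,200,205)).items():
    d=c[m_in(b,(Z>0.0845)&(Z<.095))>0]; print(n,len(d),cv2.minEnclosingCircle((d[:,:2]*1000).astype(np.float32)),d.mean(0))
b=(200,0,335,95); d=c[m_in(b,(Z>.038)&(Z<.052))>0]; print('car',len(d),d[:,2].mean(),cv2.minAreaRect((d[:,:2]*1000).astype(np.float32)))
```

```text
b 478 ((441.67974853515625, -329.1551208496094), 14.46796703338623) [ 0.44223726 -0.32918556  0.08707544]
a 454 ((443.63861083984375, -160.27880859375), 14.305225372314453) [ 0.44413234 -0.16057374  0.08696953]
car 1691 0.04292964219126319 ((603.0767211914062, -262.0760192871094), (86.00579833984375, 126.48619079589844), 1.6756495237350464)
```

```bash
python3 go.py 0.442 -0.3275 0.083 0
```

```text
pos [ 0.4405 -0.3251  0.2374] rpy [-3.1412e+00  3.0000e-04  3.9000e-03] open 0.0929 F [-0.3  0.1 -0.1] t 1.28
tool move cm [ 0.15  0.24 15.44] min rows 4.0
turn deg 0.22202334519662545
```

Request:
step_arm([
  [0.15,0.26,3.0,0.2,0.8],
  [0,0,3.0,0,0.8],
  [0,0,3.0,0,0.8],
  [0,0,3.0,0,0.7],
  [0,0,2.0,0,0.6],
  [0,0,1.44,0,0.6],
  [0,0,0,0,0.6],
  [0,0,0,0,0.6],
])

```text
clock: 1.95
ee_pos: [0.4416, -0.3277, 0.0828]
orientation: [-3.14, 0.001, -0.002]
ft_force: [0.3, -0.7, 0.8]
opening: 0.0561
```

```bash
python3 go.py 0.442 -0.3275 0.083 0
python3 - <<'E'
from h import *
snap('wrist','w2')
E
```

```text
pos [ 0.4416 -0.3277  0.0828] rpy [-3.1402e+00  1.2000e-03 -1.8000e-03] open 0.0561 F [ 0.3 -0.7  0.8] t 1.95
tool move cm [ 0.04 -0.02 -0.02] min rows 1.0
turn deg -0.1040532469700731
```

View pics/w2.png

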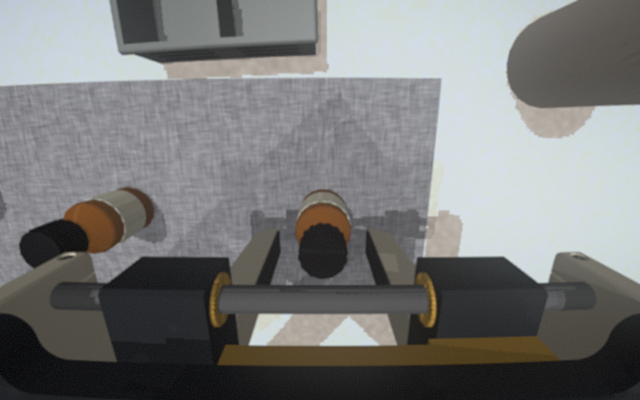

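The cap at (323,250) is centred between the fingers, which sit at about 265 and 380. Closing now.

Request:
step_arm([
  [0,0,0,0,0.4],
  [0,0,0,0,0.28],
  [0,0,0,0,0.2],
  [0,0,0,0,0.15],
  [0,0,0,0,0.15],
  [0,0,0,0,0.15],
  [0,0,0,0,0.15],
  [0,0,0,0,0.15],
], squeeze=20)

```text
clock: 2.67
ee_pos: [0.4424, -0.3279, 0.0838]
orientation: [3.141, -0.001, -0.003]
ft_force: [-0.6, -0.1, 4.9]
opening: 0.0279
```

Request:
step_arm([
  [0,0,-0.5,0,0],
  [0,0,-1.5,0,0],
  [0,0,-2,0,0],
  [0,0,-2,0,0],
  [0,0,-2,0,0],
  [0,0,-1,0,0],
  [0,0,0,0,0],
])

```text
clock: 3.25
ee_pos: [0.443, -0.3287, 0.1755]
orientation: [3.138, -0.003, -0.003]
ft_force: [1.1, -0.2, -0.2]
opening: 0.0277
```

```bash
python3 go.py 0.651 -0.290 0.17 0
python3 - <<'E'
from h import *
snap('wrist','w3')
E
```

```text
pos [ 0.443  -0.3287  0.1755] rpy [ 3.1383e+00 -2.9000e-03 -2.8000e-03] open 0.0277 F [ 1.1 -0.2 -0.2] t 3.25
tool move cm [20.79 -3.93  0.55] min rows 6.0
turn deg -0.15799120006899886
```

View pics/w3.png

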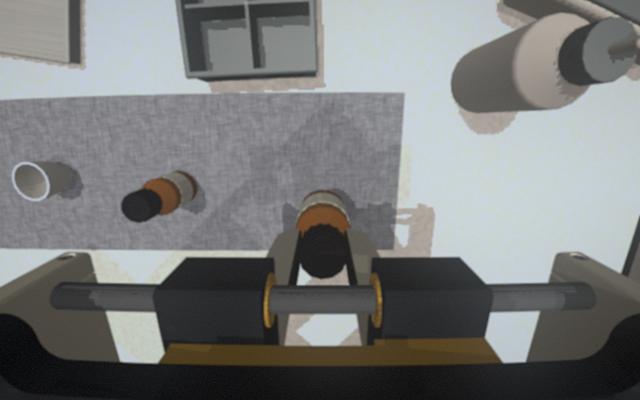

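The bottle is held, with its bottom about 9 cm up. Moving over the far-right cell.

Request:
step_arm([
  [1.5,-0.3,0,0,0],
  [3,-0.6,0,0,0],
  [3.5,-0.65,0,0,0],
  [3.5,-0.65,0,0,0],
  [3.5,-0.65,0,0,0],
  [3,-0.6,0.2,0,0],
  [2,-0.35,0.3,0,0],
  [0.8,-0.13,0,0,0],
])

```text
clock: 3.97
ee_pos: [0.6518, -0.2871, 0.1645]
orientation: [-3.139, 0.003, -0.001]
ft_force: [-0.1, 1.4, -0.8]
opening: 0.0273
```

Request:
step_arm([
  [0,0,0,0,0],
  [0,0,0,0,0],
  [0,0,0,0,0],
])

```text
clock: 4.22
ee_pos: [0.6487, -0.2894, 0.1676]
orientation: [-3.141, 0.002, -0.004]
ft_force: [-0.0, -0.6, -1.3]
opening: 0.0279
```

```bash
python3 go.py 0.651 -0.290 0.17 0
python3 - <<'E'
from h import *
s=snap('wrist','w4'); snap('scene','s4');s=snap('top','t4')
E
```

```text
pos [ 0.6487 -0.2894  0.1676] rpy [-3.141e+00  1.800e-03 -3.600e-03] open 0.0279 F [-0.  -0.6 -1.3] t 4.22
tool move cm [ 0.23  0.06 -0.24] min rows 1.0
turn deg -0.20606951852837718
```

View pics/w4.png

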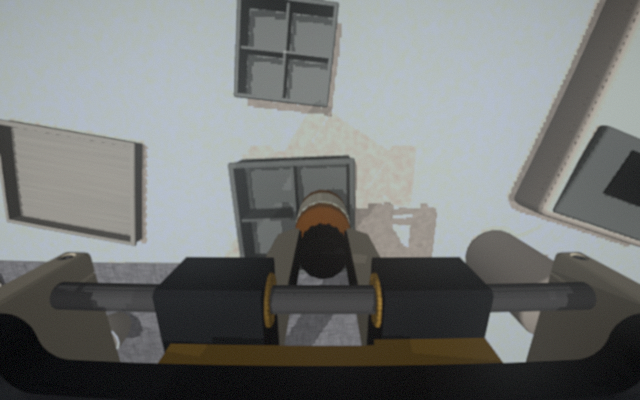

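View pics/s4.png

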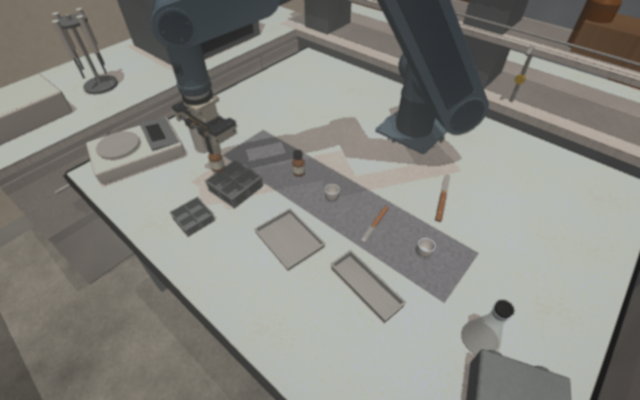

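The wrist view shows the bottle over the right far cell. The carrier's far corners are at (230,160) and (353,156). I'll check those against the carrier estimate.

Run:
```python
from h import *
s=load('w4'); print(plane(s,[[230,161],[353,157],[293,160],[239,220]],.045))
c=cloud(s);Z=c[:,:,2]; m=np.zeros(Z.shape,bool); m[150:260,220:300]=1; m[150:175,300:360]=1
d=c[m&(Z>.04)&(Z<.05)]; print(len(d),d.min(0),d.max(0)); 
from h import *
s=load('top0');print(plane(s,[[374,143],[411,142],[413,181],[377,182]],.045))
```

```text
[[ 0.68609004 -0.20029209  0.045     ]
 [ 0.68939846 -0.32049687  0.045     ]
 [ 0.68669021 -0.26211451  0.045     ]
 [ 0.62465262 -0.20385088  0.045     ]]
1344 [ 0.58220561 -0.32221166  0.04001021] [ 0.6890982  -0.19642558  0.04611806]
[[ 0.68460487 -0.19600575  0.045     ]
 [ 0.68638609 -0.32105283  0.045     ]
 [ 0.55246796 -0.3194856   0.045     ]
 [ 0.5512294  -0.19990421  0.045     ]]
```

Request:
step_arm([
  [0.6,0,1.0,0,0],
  [0,0,2.0,0,0],
  [0,0,2.0,0,0],
  [0,0,1.2,0,0],
  [0,0,0.6,0,0],
  [0,0,0,0,0],
  [0,0,0,0,0],
])

```text
clock: 4.95
ee_pos: [0.6564, -0.2892, 0.1004]
orientation: [3.142, -0.0, -0.003]
ft_force: [0.2, -0.2, -0.9]
opening: 0.0275
```

```bash
python3 go.py 0.655 -0.289 0.0865 0
python3 - <<'E'
from h import *
s=snap('wrist','w5')
E
```

```text
pos [ 0.6564 -0.2892  0.1004] rpy [ 3.1416e+00 -1.0000e-04 -3.0000e-03] open 0.0275 F [ 0.2 -0.2 -0.9] t 4.95
tool move cm [-0.14 -0.02  1.39] min rows 1.0
turn deg -0.16988080696787677
```

View pics/w5.png

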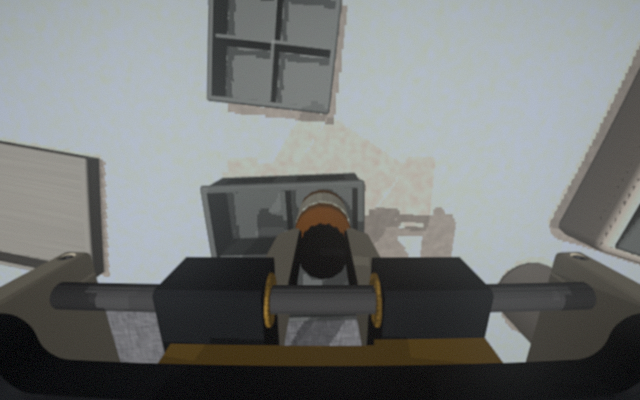

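The bottle (323,215) is inside the far-right cell, between the divider (287) and the right wall (357). I'll lower the last 14 mm slowly and release.

Request:
step_arm([
  [0,0,0.5,0,0],
  [0,0,0.4,0,0],
  [0,0,0.2,0,0],
  [0,0,0.1,0,0],
  [0,0,0.1,0,0],
  [0,0,0,0,0],
  [0,0,0,0,0],
])

```text
clock: 5.58
ee_pos: [0.6563, -0.2891, 0.0873]
orientation: [3.142, -0.0, -0.003]
ft_force: [0.6, -0.6, -1.9]
opening: 0.0275
```

```bash
python3 go.py 0.655 -0.289 0.0865 0
```

```text
pos [ 0.6563 -0.2891  0.0873] rpy [ 3.1416e+00 -1.0000e-04 -2.8000e-03] open 0.0275 F [ 0.6 -0.6 -1.9] t 5.58
tool move cm [-0.13 -0.01  0.08] min rows 1.0
turn deg -0.1603675082207216
```

Request:
step_arm([
  [0,0,0.1,0,0],
  [0,0,0,0,0],
  [0,0,0,0,0],
])

```text
clock: 5.83
ee_pos: [0.6565, -0.2892, 0.0869]
orientation: [3.141, -0.001, -0.003]
ft_force: [-0.5, 0.5, 3.1]
opening: 0.0276
```

Request:
step_arm([
  [0,0,0.05,0,0],
  [0,0,0,0,0],
  [0,0,0,0,0],
])

```text
clock: 6.08
ee_pos: [0.6566, -0.2892, 0.0869]
orientation: [3.141, -0.001, -0.003]
ft_force: [-1.4, 0.7, 4.4]
opening: 0.0276
```

Contact with the floor shows as +4 N. I'll open and rise.

Request:
step_arm([
  [0,0,-0.05,0,0.35],
  [0,0,0,0,0.45],
  [0,0,0,0,0.5],
  [0,0,0,0,0.5],
  [0,0,0,0,0.5],
])

```text
clock: 6.5
ee_pos: [0.6561, -0.289, 0.0859]
orientation: [-3.141, 0.001, -0.003]
ft_force: [-0.1, -0.3, 0.9]
opening: 0.0459
```

Request:
step_arm([
  [0,0,-0.5,0,0.5],
  [0,0,-1.5,0,0.5],
  [0,0,-3,0,0.5],
  [0,0,-3,0,0.5],
  [0,0,-3,0,0.6],
  [0,0,-3,0,0.7],
  [0,0,0,0,0.7],
  [0,0,0,0,0.7],
])

```text
clock: 7.17
ee_pos: [0.6573, -0.2897, 0.2296]
orientation: [3.138, -0.005, -0.003]
ft_force: [0.1, -0.1, -0.1]
opening: 0.064
```

```bash
python3 go.py 0.4435 -0.1593 0.2 0
python3 - <<'E'
from h import *
s=snap('wrist','w6')
E
```

```text
pos [ 0.6573 -0.2897  0.2296] rpy [ 3.1385e+00 -4.8000e-03 -2.8000e-03] open 0.064 F [ 0.1 -0.1 -0.1] t 7.17
tool move cm [-21.41 -12.98   2.96] min rows 7.0
turn deg -0.15981049724681418
```

View pics/w6.png

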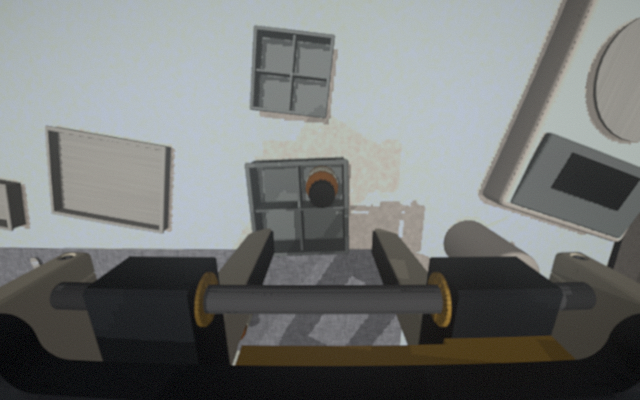

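Bottle_b stands in the far-right cell at (322,188). Now bottle_a.

Request:
step_arm([
  [-1.5,-0.9,0,0,0.7],
  [-3.2,-2,0,0,0.7],
  [-3.4,-2.1,0,0,0.7],
  [-3.4,-2.1,0,0,0.7],
  [-3.4,-2.1,0,0,0.7],
  [-3.4,-2.1,1,0,0.7],
  [-2.3,-1.3,2,0,0.7],
  [-0.8,-0.4,0,0,0.7],
])

```text
clock: 7.88
ee_pos: [0.4361, -0.154, 0.1916]
orientation: [-3.135, 0.01, -0.002]
ft_force: [-0.8, 1.3, -0.7]
opening: 0.0651
```

Request:
step_arm([
  [0,0,0,0,0.7],
  [0,0,0,0,0.7],
  [0,0,0,0,0.7],
])

```text
clock: 8.13
ee_pos: [0.4446, -0.16, 0.1971]
orientation: [3.14, -0.002, -0.003]
ft_force: [0.3, -0.4, -0.3]
opening: 0.0651
```

```bash
python3 go.py 0.4435 -0.1593 0.083 0
python3 - <<'E'
from h import *
s=snap('wrist','w7'); c=cloud(s); Z=c[:,:,2]
m=np.zeros(Z.shape,bool); m[140:250,270:375]=1
d=c[m&(Z>0.083)&(Z<.095)]; print(len(d),cv2.minEnclosingCircle((d[:,:2]*1000).astype(np.float32)))
E
```

```text
pos [ 0.4446 -0.16    0.1971] rpy [ 3.1402e+00 -2.2000e-03 -3.2000e-03] open 0.0651 F [ 0.3 -0.4 -0.3] t 8.13
tool move cm [-0.11 -0.07 11.41] min rows 3.0
turn deg -0.18589382207318034
639 ((444.041748046875, -159.57345581054688), 14.516157150268555)
```

View pics/w7.png

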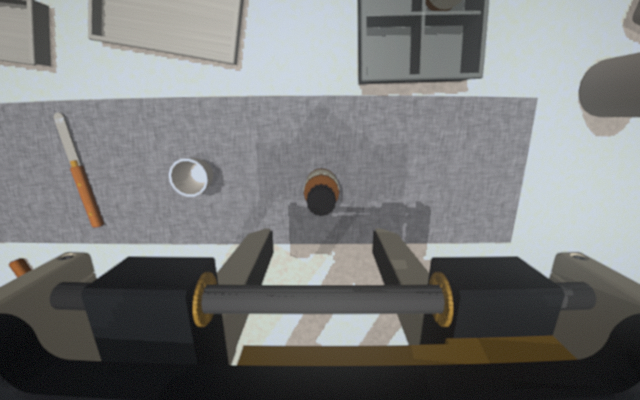

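Bottle_a's cap is at (321,200), centred between the fingers at about 255 and 390. Descending and gripping.

Request:
step_arm([
  [0,0,2,0,0.6],
  [0,0,3,0,0.6],
  [0,0,3,0,0.6],
  [0,0,2.3,0,0.6],
  [0,0,1.0,0,0.6],
  [0,0,0,0,0.6],
  [0,0,0,0,0.6],
])

```text
clock: 8.77
ee_pos: [0.4436, -0.1592, 0.083]
orientation: [-3.141, 0.0, -0.003]
ft_force: [0.2, -0.8, 0.2]
opening: 0.0554
```

Request:
step_arm([
  [0,0,0,0,0.4],
  [0,0,0,0,0.28],
  [0,0,0,0,0.2],
  [0,0,0,0,0.15],
  [0,0,0,0,0.15],
  [0,0,0,0,0.15],
  [0,0,0,0,0.15],
])

```text
clock: 9.35
ee_pos: [0.443, -0.1586, 0.0838]
orientation: [3.141, -0.001, -0.003]
ft_force: [-0.5, 0.8, 4.4]
opening: 0.0274
```

Request:
step_arm([
  [0,0,-0.5,0,0],
  [0,0,-1.5,0,0],
  [0,0,-2,0,0],
  [0,0,-2,0,0],
  [0,0,-1.5,0,0],
  [0,0,-0.8,0,0],
  [0,0,0,0,0],
])

```text
clock: 9.93
ee_pos: [0.4434, -0.1589, 0.1679]
orientation: [3.14, -0.003, -0.003]
ft_force: [-0.3, -0.5, -1.7]
opening: 0.0273
```

```bash
python3 go.py 0.595 -0.231 0.17 0
```

```text
pos [ 0.4434 -0.1589  0.1679] rpy [ 3.1398e+00 -2.7000e-03 -2.7000e-03] open 0.0273 F [-0.3 -0.5 -1.7] t 9.93
tool move cm [15.18  7.16 -0.21] min rows 5.0
turn deg -0.15442318709184064
```

Request:
step_arm([
  [1.2,0.56,0,0,0],
  [2.4,1.1,0,0,0],
  [3,1.4,0,0,0],
  [3,1.4,0,0,0],
  [2.8,1.3,0,0,0],
  [1.8,0.9,0,0,0],
  [1,0.5,0,0,0],
  [0,0,0,0,0],
])

```text
clock: 10.6
ee_pos: [0.5955, -0.2313, 0.1639]
orientation: [-3.141, 0.001, -0.003]
ft_force: [-0.3, -0.7, -0.8]
opening: 0.0274
```

Request:
step_arm([
  [0,0,0,0,0],
  [0,0,0,0,0],
  [0,0,1,0,0],
  [0,0,2,0,0],
  [0,0,1.6,0,0],
  [0,0,0,0,0],
  [0,0,0,0,0],
])

```text
clock: 11.18
ee_pos: [0.593, -0.2297, 0.1192]
orientation: [-3.14, 0.003, -0.003]
ft_force: [1.1, -0.9, -0.1]
opening: 0.0276
```

```bash
python3 go.py 0.595 -0.231 0.0868 0
python3 - <<'E'
from h import *
s=snap('wrist','w8')
E
```

```text
pos [ 0.593  -0.2297  0.1192] rpy [-3.14e+00  2.60e-03 -2.80e-03] open 0.0276 F [ 1.1 -0.9 -0.1] t 11.18
tool move cm [0.2  0.13 3.24] min rows 1.0
turn deg -0.16189317442056983
```

View pics/w8.png

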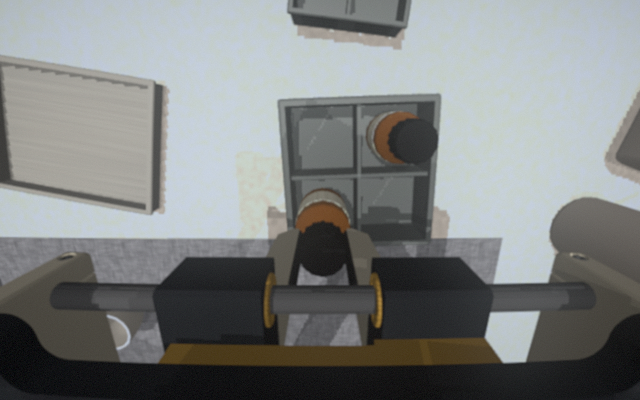

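The bottle (323,205) sits in the near-left cell, between the left wall (288) and the divider (358). Bottle_b stands at (395,138). Lowering.

Request:
step_arm([
  [0.2,0.13,1.0,0,0],
  [0,0,1.0,0,0],
  [0,0,0.6,0,0],
  [0,0,0.3,0,0],
  [0,0,0.2,0,0],
  [0,0,0.1,0,0],
  [0,0,0,0,0],
  [0,0,0,0,0],
])

```text
clock: 11.9
ee_pos: [0.5966, -0.2319, 0.0885]
orientation: [3.141, -0.0, -0.003]
ft_force: [-0.5, 0.5, -1.6]
opening: 0.0278
```

Request:
step_arm([
  [0,0,0.1,0,0],
  [0,0,0,0,0],
])

```text
clock: 12.07
ee_pos: [0.5965, -0.2318, 0.0874]
orientation: [3.141, -0.0, -0.003]
ft_force: [-0.4, 0.3, -1.3]
opening: 0.0275
```

Request:
step_arm([
  [0,0,0.1,0,0],
  [0,0,0,0,0],
  [0,0,0,0,0],
])

```text
clock: 12.32
ee_pos: [0.5967, -0.2319, 0.0869]
orientation: [3.141, -0.001, -0.003]
ft_force: [-1.2, 1.0, 3.1]
opening: 0.0279
```

Request:
step_arm([
  [0,0,0,0,0.35],
  [0,0,0,0,0.45],
  [0,0,0,0,0.5],
  [0,0,0,0,0.5],
  [0,0,0,0,0.5],
])

```text
clock: 12.73
ee_pos: [0.5963, -0.2318, 0.086]
orientation: [-3.141, 0.0, -0.003]
ft_force: [1.2, 1.0, -0.0]
opening: 0.0459
```

Request:
step_arm([
  [0,0,-0.5,0,0.5],
  [0,0,-1.5,0,0.5],
  [0,0,-3,0,0.5],
  [0,0,-3,0,0.5],
  [0,0,-2,0,0.6],
  [0,0,-1,0,0.7],
  [0,0,0,0,0.8],
  [0,0,0,0,0.8],
])

```text
clock: 13.4
ee_pos: [0.5963, -0.2317, 0.196]
orientation: [3.142, -0.0, -0.003]
ft_force: [-0.6, -0.4, 0.5]
opening: 0.0685
```

```bash
python3 go.py 0.4577 -0.009 0.18 0
python3 - <<'E'
from h import *
s=snap('wrist','w9')
E
```

```text
pos [ 0.5963 -0.2317  0.196 ] rpy [ 3.1416e+00 -1.0000e-04 -2.8000e-03] open 0.0685 F [-0.6 -0.4  0.5] t 13.4
tool move cm [-13.92 -22.23   1.6 ] min rows 7.0
turn deg -0.1601696043360849
```

View pics/w9.png

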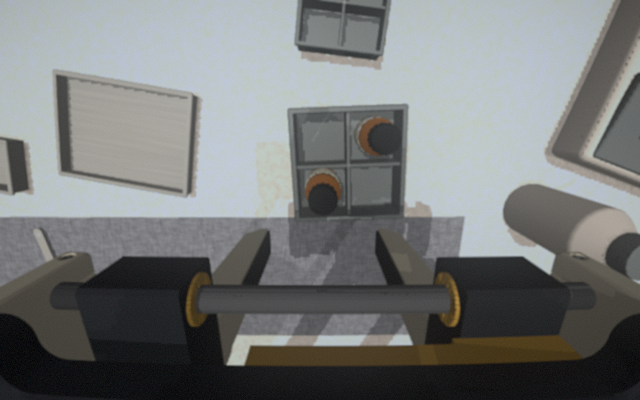

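Both bottles stand in their own cells, at (322,193) and (380,137). Now over crucible_b (near y≈0), with the jaws turned to lie across the tray's short side.

Request:
step_arm([
  [-1.0,-1.5,0,0,0.8],
  [-2.0,-3.2,0,0,0.8],
  [-2.2,-3.5,0,0,0.8],
  [-2.2,-3.5,0,0,0.8],
  [-2.2,-3.5,0,0,0.8],
  [-2.0,-3.3,0.5,0,0.8],
  [-1.5,-2.5,0.8,0,0.8],
  [-0.8,-1.2,0.3,0,0.8],
])

```text
clock: 14.12
ee_pos: [0.4539, -0.0061, 0.1777]
orientation: [-3.139, 0.006, -0.001]
ft_force: [0.2, -0.2, -0.4]
opening: 0.074
```

Request:
step_arm([
  [0,0,0,-5,0.8],
  [0,0,0,-7,0.8],
  [0,0,0,-7,0.8],
  [0,0,0,-7,0.8],
  [0,0,0,-7,0.8],
  [0,0,0,-7,0.8],
  [0,0,0,-7,0.8],
  [0,0,0,-7,0.8],
])

```text
clock: 14.78
ee_pos: [0.4577, -0.0097, 0.1789]
orientation: [-3.139, 0.001, 0.945]
ft_force: [0.0, 0.7, -0.3]
opening: 0.0744
```

Request:
step_arm([
  [0,0,0,-7,0.8],
  [0,0,0,-7,0.8],
  [0,0,0,-7,0.8],
  [0,0,0,-4,0.8],
  [0,0,0,0,0.8],
  [0,0,0,0,0.8],
])

```text
clock: 15.28
ee_pos: [0.4577, -0.0096, 0.1793]
orientation: [-3.14, 0.0, 1.373]
ft_force: [0.3, -0.3, -0.0]
opening: 0.0745
```

```bash
python3 go.py 0.4577 -0.009 0.033 1.379
python3 - <<'E'
from h import *
s=snap('wrist','w10'); c=cloud(s); Z=c[:,:,2]
print(proj(s,[.4577,-.0085,.038]))
t=snap('top','t10')
E
```

```text
pos [ 0.4577 -0.0096  0.1793] rpy [-3.1397e+00  1.0000e-04  1.3733e+00] open 0.0745 F [ 0.3 -0.3 -0. ] t 15.28
tool move cm [ 6.000e-02 -1.000e-02  1.463e+01] min rows 4.0
turn deg -0.32628302894463995
[[322.99490458 191.2567962 ]]
```

View pics/w10.png

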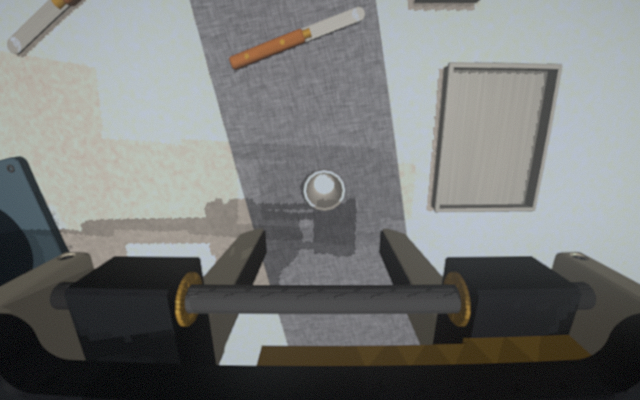

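View pics/t10.png

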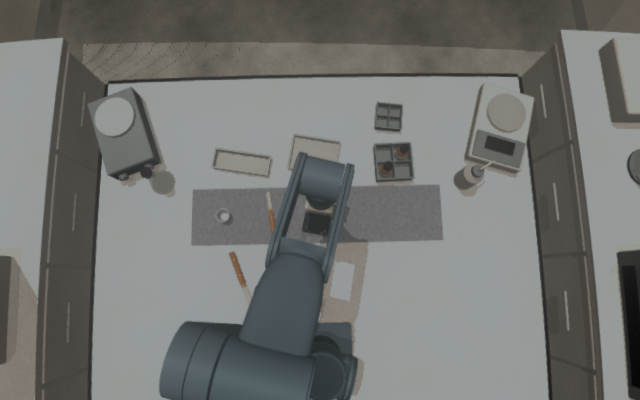

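The crucible (324,190) matches the prediction (323,191). The ware tray's corners are at (447,64), (561,66), (536,211) and (430,210). I'll measure the tray from these, then descend.

Run:
```python
from h import *
s=load('w10'); P=plane(s,[[447,64],[561,66],[536,211],[430,210]],.018)[:,:2]; print(P, P.mean(0), np.linalg.norm(P-np.roll(P,-1,0),axis=1))
c=cloud(s);Z=c[:,:,2]
m=np.zeros(Z.shape,bool); m[55:225,420:570]=1
d=c[m&(Z>.013)&(Z<.022)]; print(len(d),cv2.minAreaRect((d[:,:2]*1000).astype(np.float32)))
m[:]=0; m[160:220,295:350]=1
d=c[m&(Z>.033)&(Z<.042)]; print(len(d),cv2.minEnclosingCircle((d[:,:2]*1000).astype(np.float32)))
```

```text
[[ 0.6087976   0.09446769]
 [ 0.73010057  0.07146667]
 [ 0.70308544 -0.08750145]
 [ 0.57590226 -0.06053906]] [0.65447147 0.00447346] [0.12346439 0.16124727 0.13000973 0.15845882]
2785 ((656.864013671875, 4.7294464111328125), (164.7856903076172, 125.5232162475586), 79.56794738769531)
369 ((458.9751892089844, -7.522525787353516), 22.233373641967773)
```

Request:
step_arm([
  [0,0,2,0,0.8],
  [0,0,3.5,0,0.8],
  [0,0,3.5,0,0.8],
  [0,0,3,0,0.8],
  [0,0,1.8,0,0.8],
  [0,0,0.83,0,0.8],
  [0,0,0,0,0.75],
  [0,0,0,0,0.7],
], squeeze=12)

```text
clock: 16.05
ee_pos: [0.4584, -0.0095, 0.0342]
orientation: [-3.141, -0.0, 1.375]
ft_force: [-0.5, -0.6, 0.5]
opening: 0.0676
```

```bash
python3 go.py 0.4577 -0.009 0.033 1.379
python3 - <<'E'
from h import *
s=snap('wrist','w11')
E
```

```text
pos [ 0.4584 -0.0095  0.0342] rpy [-3.1415 -0.      1.3753] open 0.0676 F [-0.5 -0.6  0.5] t 16.05
tool move cm [ 0.04 -0.07  0.12] min rows 1.0
turn deg -0.21033718500496165
```

View pics/w11.png

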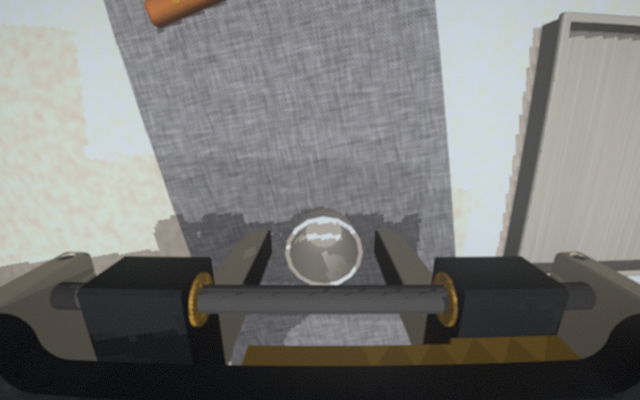

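The crucible rim (324,250) is centred between the fingers. Gripping gently and lifting.

Request:
step_arm([
  [0,0,0.1,0,0.6],
  [0,0,0,0,0.52],
  [0,0,0,0,0.47],
  [0,0,0,0,0.43],
  [0,0,0,0,0.4],
  [0,0,0,0,0.4],
  [0,0,0,0,0.4],
])

```text
clock: 16.68
ee_pos: [0.4587, -0.0096, 0.0336]
orientation: [3.14, 0.0, 1.376]
ft_force: [-0.4, 0.2, 6.0]
opening: 0.0446
```

Request:
step_arm([
  [0,0,-0.3,0,0.35],
  [0,0,-1.0,0,0.35],
  [0,0,-1.5,0,0.35],
  [0,0,-1.5,0,0.35],
  [0,0,-1.0,0,0.35],
  [0,0,-0.5,0,0.35],
  [0,0,0,0,0.35],
])

```text
clock: 17.27
ee_pos: [0.4585, -0.0095, 0.0918]
orientation: [3.14, 0.0, 1.376]
ft_force: [0.2, -0.0, 0.1]
opening: 0.0446
```

```bash
python3 go.py 0.649 -0.033 0.095 1.385
python3 - <<'E'
from h import *
s=snap('wrist','w12')
E
```

```text
pos [ 0.4585 -0.0095  0.0918] rpy [3.1398e+00 1.0000e-04 1.3760e+00] open 0.0446 F [ 0.2 -0.   0.1] t 17.27
tool move cm [ 1.38 19.14 -0.32] min rows 5.0
turn deg -0.5152788537653371
```

View pics/w12.png

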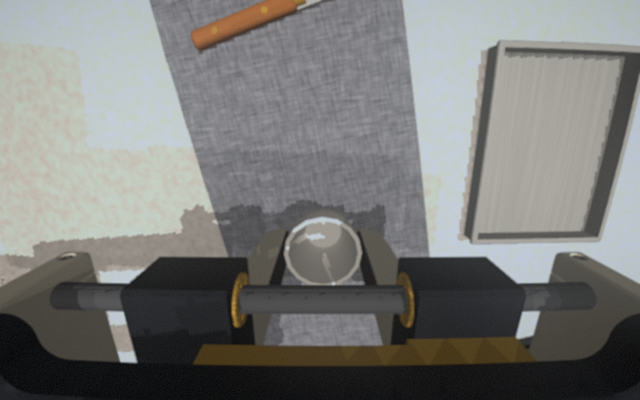

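The crucible is held at (323,250) with its bottom about 58 mm up. Carrying it to the tray's right half.

Request:
step_arm([
  [0.1,1.5,0,-0.5,0.35],
  [0.2,2.8,0,0,0.35],
  [0.25,3.5,0,0,0.35],
  [0.25,3.5,0,0,0.35],
  [0.25,3.4,0,0,0.35],
  [0.2,2.6,0,0,0.35],
  [0.1,1.4,0,0,0.35],
  [0,0.5,0,0,0.35],
])

```text
clock: 17.98
ee_pos: [0.6507, -0.032, 0.0891]
orientation: [-3.141, -0.0, 1.385]
ft_force: [-0.2, -0.7, -0.7]
opening: 0.0443
```

Request:
step_arm([
  [0,0,0,0,0.35],
  [0,0,0,0,0.35],
  [0,0,1,0,0.35],
  [0,0,1.5,0,0.35],
  [0,0,0.5,0,0.35],
  [0,0,0,0,0.35],
  [0,0,0,0,0.35],
])

```text
clock: 18.57
ee_pos: [0.6483, -0.0316, 0.0606]
orientation: [-3.14, -0.0, 1.385]
ft_force: [-0.3, -1.0, 0.2]
opening: 0.0442
```

```bash
python3 go.py 0.649 -0.033 0.0365 1.385
python3 - <<'E'
from h import *
s=snap('wrist','w13')
E
```

```text
pos [ 0.6483 -0.0316  0.0606] rpy [-3.1403 -0.      1.3847] open 0.0442 F [-0.3 -1.   0.2] t 18.57
tool move cm [-0.12  0.09  2.41] min rows 1.0
turn deg -0.0159509946857574
```

View pics/w13.png

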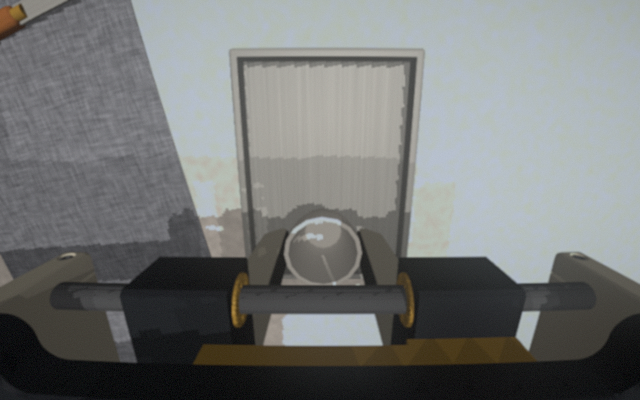

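The tray is aligned with the jaws, its walls at about u=245 and 408, and the crucible is centred. Lowering.

Request:
step_arm([
  [-0.1,0.1,0.8,0,0.35],
  [0,0,0.8,0,0.35],
  [0,0,0.4,0,0.35],
  [0,0,0.2,0,0.35],
  [0,0,0.1,0,0.35],
  [0,0,0,0,0.35],
  [0,0,0,0,0.35],
])

```text
clock: 19.2
ee_pos: [0.6501, -0.0329, 0.038]
orientation: [3.141, -0.0, 1.385]
ft_force: [1.4, 0.0, 0.3]
opening: 0.0446
```

Request:
step_arm([
  [0,0,0.1,0,0.35],
  [0,0,0,0,0.35],
  [0,0,0,0,0.35],
])

```text
clock: 19.45
ee_pos: [0.6501, -0.033, 0.0371]
orientation: [3.141, 0.0, 1.385]
ft_force: [-0.3, -0.6, 0.5]
opening: 0.0442
```

Request:
step_arm([
  [0,0,0.1,0,0.35],
  [0,0,0,0,0.35],
  [0,0,0,0,0.35],
])

```text
clock: 19.7
ee_pos: [0.6503, -0.033, 0.0367]
orientation: [3.141, 0.0, 1.385]
ft_force: [-1.1, 0.0, 4.8]
opening: 0.0444
```

Floor contact shows as +4.8 N. I'll open a little and rise.

Request:
step_arm([
  [0,0,-0.05,0,0.52],
  [0,0,0,0,0.58],
  [0,0,0,0,0.62],
  [0,0,0,0,0.62],
  [0,0,0,0,0.62],
])

```text
clock: 20.12
ee_pos: [0.6499, -0.0329, 0.0362]
orientation: [-3.141, -0.0, 1.385]
ft_force: [0.3, -0.5, 0.8]
opening: 0.0576
```

Request:
step_arm([
  [0,0,-0.5,0,0.62],
  [0,0,-1.5,0,0.62],
  [0,0,-3,0,0.62],
  [0,0,-3,0,0.62],
  [0,0,-2.5,0,0.7],
  [0,0,-1,0,0.8],
  [0,0,0,0,0.8],
  [0,0,0,0,0.8],
])

```text
clock: 20.78
ee_pos: [0.6498, -0.0329, 0.1512]
orientation: [3.141, 0.0, 1.385]
ft_force: [0.3, 0.3, -0.6]
opening: 0.074
```

```bash
python3 go.py 0.4572 0.309 0.15 1.379
python3 - <<'E'
from h import *
s=snap('wrist','w14')
E
```

```text
pos [ 0.6498 -0.0329  0.1512] rpy [3.1415 0.     1.3847] open 0.074 F [ 0.3  0.3 -0.6] t 20.78
tool move cm [ 30.04 -25.25   0.12] min rows 10.0
turn deg 0.32814514353271873
```

View pics/w14.png

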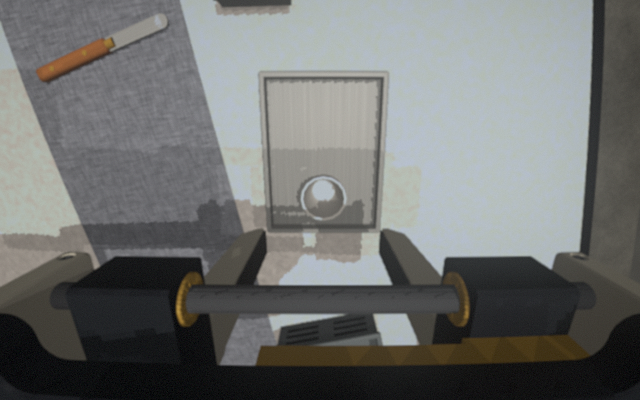

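The crucible stands upright in the tray at (322,198). On to the second crucible.

Request:
step_arm([
  [1.3,-1.1,0,0,0.8],
  [2.6,-2.2,0,0,0.8],
  [3,-2.5,0,0,0.8],
  [3,-2.5,0,0,0.8],
  [3,-2.5,0,0,0.8],
  [3,-2.5,0,0,0.8],
  [3,-2.5,0,0,0.8],
  [3,-2.5,0,0,0.8],
])

```text
clock: 21.5
ee_pos: [0.5081, 0.2172, 0.1491]
orientation: [-3.138, 0.002, 1.384]
ft_force: [0.6, 0.8, -0.0]
opening: 0.0743
```

Request:
step_arm([
  [3,-2.5,0,0,0.8],
  [2.6,-2.2,0,0,0.8],
  [1.6,-1.4,0,0,0.8],
  [0.9,-0.8,0,0,0.8],
  [0,0,0,0,0.8],
  [0,0,0,0,0.8],
  [0,0,0,0,0.8],
])

```text
clock: 22.08
ee_pos: [0.4584, 0.3073, 0.1507]
orientation: [-3.141, 0.001, 1.384]
ft_force: [-0.4, -0.0, -0.1]
opening: 0.0743
```

```bash
python3 go.py 0.457 0.309 0.034 1.385
python3 - <<'E'
from h import *
s=snap('wrist','w15'); c=cloud(s); Z=c[:,:,2]
d=c[(Z>.033)&(Z<.042)];d=d[np.linalg.norm(d[:,:2]-[.457,.309],axis=1)<.04]; print(len(d),cv2.minEnclosingCircle((d[:,:2]*1000).astype(np.float32)), proj(s,[.457,.309,.038]))
E
```

```text
pos [0.4584 0.3073 0.1507] rpy [-3.141e+00  1.100e-03  1.384e+00] open 0.0743 F [-0.4 -0.  -0.1] t 22.08
tool move cm [ 0.14 -0.17 11.67] min rows 3.0
turn deg -0.06009528120462312
450 ((453.8683166503906, 307.437255859375), 22.31614875793457) [[321.4408549  198.14700032]]
```

View pics/w15.png

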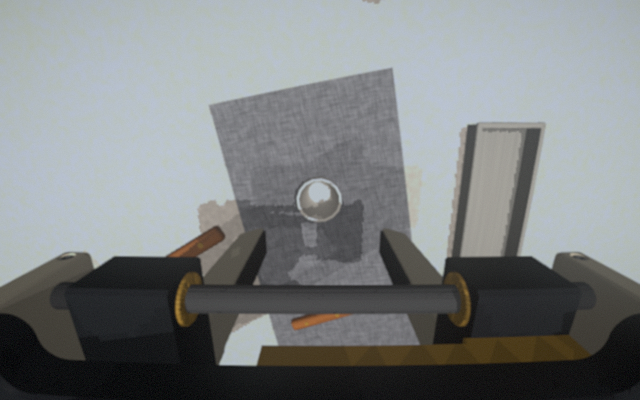

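The second crucible is at (319,200). I'll shift about 3 mm and descend.

Request:
step_arm([
  [0.06,-0.3,1.5,0,0.8],
  [0,0,3,0,0.8],
  [0,0,3,0,0.8],
  [0,0,2.5,0,0.8],
  [0,0,1.2,0,0.8],
  [0,0,0.5,0,0.75],
  [0,0,0,0,0.7],
  [0,0,0,0,0.7],
])

```text
clock: 22.8
ee_pos: [0.456, 0.3091, 0.0349]
orientation: [3.141, -0.0, 1.383]
ft_force: [-0.0, -0.6, -0.1]
opening: 0.0657
```

```bash
python3 go.py 0.4555 0.3085 0.034 1.385
python3 - <<'E'
from h import *
s=snap('wrist','w16')
E
```

```text
pos [0.456  0.3091 0.0349] rpy [ 3.1409e+00 -4.0000e-04  1.3833e+00] open 0.0657 F [-0.  -0.6 -0.1] t 22.8
tool move cm [-0.07 -0.04  0.09] min rows 1.0
turn deg -0.09743518638334547
```

View pics/w16.png

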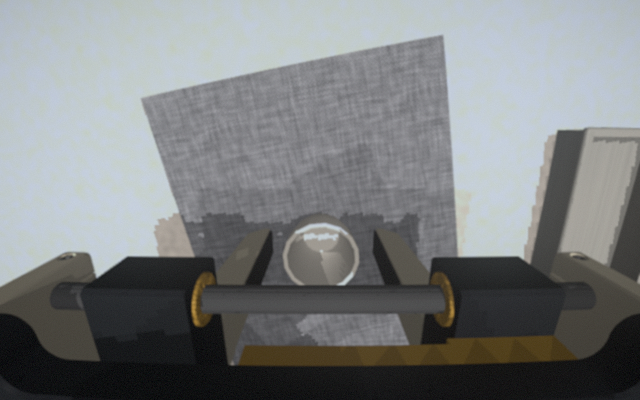

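The crucible at (321,255) is about 1–2 mm behind the pads' centre. I'll nudge, grip and lift.

Request:
step_arm([
  [-0.2,0,0.1,0,0.65],
  [0,0,0,0,0.55],
  [0,0,0,0,0.5],
  [0,0,0,0,0.45],
  [0,0,0,0,0.4],
  [0,0,0,0,0.4],
  [0,0,0,0,0.4],
  [0,0,0,0,0.4],
])

```text
clock: 23.52
ee_pos: [0.4549, 0.3079, 0.034]
orientation: [3.141, -0.0, 1.385]
ft_force: [-0.9, 0.2, 5.9]
opening: 0.0437
```

Request:
step_arm([
  [0,0,-0.3,0,0.35],
  [0,0,-1.0,0,0.35],
  [0,0,-1.5,0,0.35],
  [0,0,-1.5,0,0.35],
  [0,0,-1.0,0,0.35],
  [0,0,-0.5,0,0.35],
  [0,0,0,0,0.35],
])

```text
clock: 24.1
ee_pos: [0.4554, 0.308, 0.0929]
orientation: [3.139, -0.001, 1.385]
ft_force: [0.0, -0.2, -1.7]
opening: 0.044
```

```bash
python3 go.py 0.663 0.042 0.1 1.385
python3 - <<'E'
from h import *
s=snap('wrist','w17')
E
```

```text
pos [0.4554 0.308  0.0929] rpy [ 3.1394e+00 -1.4000e-03  1.3847e+00] open 0.044 F [ 0.  -0.2 -1.7] t 24.1
tool move cm [-22.3   25.32  -0.71] min rows 9.0
turn deg -0.01453852610961223
```

View pics/w17.png

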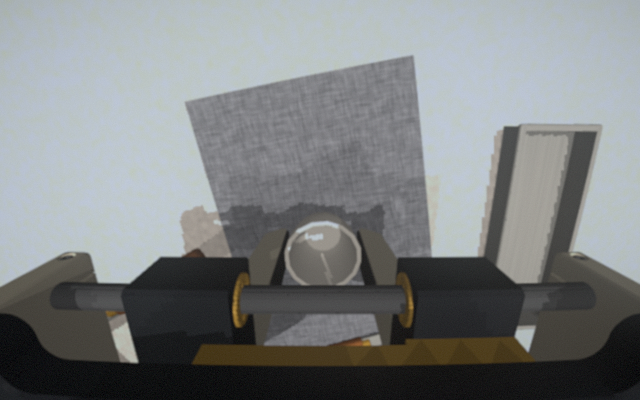

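It is held. Carrying it to the tray's left half.

Request:
step_arm([
  [-1,1.1,-0.2,0,0.35],
  [-2,2.3,-0.3,0,0.35],
  [-2.5,2.8,-0.2,0,0.35],
  [-2.5,2.8,0,0,0.35],
  [-2.5,2.8,0,0,0.35],
  [-2.5,2.8,0,0,0.35],
  [-2.5,2.8,0,0,0.35],
  [-2.5,2.8,0,0,0.35],
])

```text
clock: 24.82
ee_pos: [0.62, 0.0918, 0.0972]
orientation: [-3.139, 0.0, 1.385]
ft_force: [-0.1, 0.4, -0.5]
opening: 0.0442
```

Request:
step_arm([
  [-2.1,2.5,0,0,0.35],
  [-1.4,1.7,0,0,0.35],
  [-0.8,0.9,0,0,0.35],
  [0,0,0,0,0.35],
  [0,0,0,0,0.35],
  [0,0,0,0,0.35],
  [0,0,0,0,0.35],
])

```text
clock: 25.4
ee_pos: [0.6608, 0.0435, 0.0983]
orientation: [-3.14, -0.0, 1.386]
ft_force: [0.0, -0.3, -0.5]
opening: 0.0438
```

```bash
python3 go.py 0.663 0.042 0.065 1.385
python3 - <<'E'
from h import *
s=snap('wrist','w18')
E
```

```text
pos [0.6608 0.0435 0.0983] rpy [-3.1403e+00 -3.0000e-04  1.3864e+00] open 0.0438 F [ 0.  -0.3 -0.5] t 25.4
tool move cm [-0.11  0.24  3.33] min rows 1.0
turn deg 0.08293001613311221
```

View pics/w18.png

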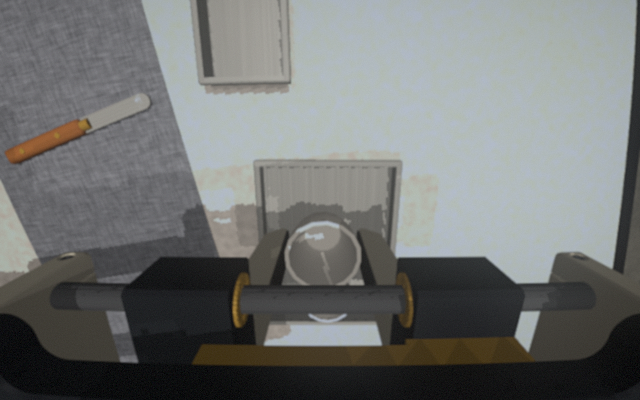

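The tray walls are at u≈258 and 398, with the crucible at 323 and the first one visible behind at (325,318). Lowering with a 2 mm correction.

Request:
step_arm([
  [0,0.2,1,0,0.35],
  [0,0,1.5,0,0.35],
  [0,0,1.5,0,0.35],
  [0,0,1,0,0.35],
  [0,0,0.5,0,0.35],
  [0,0,0.3,0,0.35],
  [0,0,0,0,0.35],
  [0,0,0,0,0.35],
])

```text
clock: 26.12
ee_pos: [0.6643, 0.0414, 0.0409]
orientation: [3.141, -0.0, 1.385]
ft_force: [0.1, -0.2, -0.2]
opening: 0.0438
```

```bash
python3 go.py 0.663 0.042 0.037 1.385
```

```text
pos [0.6643 0.0414 0.0409] rpy [ 3.1409e+00 -1.0000e-04  1.3848e+00] open 0.0438 F [ 0.1 -0.2 -0.2] t 26.12
tool move cm [ 0.03 -0.14  0.39] min rows 1.0
turn deg -0.00920411101142876
```

Request:
step_arm([
  [0,0,0.15,0,0.35],
  [0,0,0.15,0,0.35],
  [0,0,0,0,0.35],
  [0,0,0,0,0.35],
])

```text
clock: 26.45
ee_pos: [0.6641, 0.0413, 0.0377]
orientation: [3.141, -0.0, 1.385]
ft_force: [0.6, 0.1, 0.4]
opening: 0.0441
```

Request:
step_arm([
  [0,0,0.07,0,0.35],
  [0,0,0,0,0.35],
  [0,0,0,0,0.35],
])

```text
clock: 26.7
ee_pos: [0.6642, 0.0413, 0.0371]
orientation: [3.141, -0.0, 1.385]
ft_force: [-0.1, 0.3, 1.4]
opening: 0.044
```

Request:
step_arm([
  [0,0,0.06,0,0.35],
  [0,0,0,0,0.35],
  [0,0,0,0,0.35],
])

```text
clock: 26.95
ee_pos: [0.6642, 0.0413, 0.037]
orientation: [3.141, -0.0, 1.385]
ft_force: [-1.6, 0.1, 5.2]
opening: 0.044
```

Request:
step_arm([
  [0,0,0,0,0.52],
  [0,0,0,0,0.58],
  [0,0,0,0,0.62],
  [0,0,0,0,0.62],
  [0,0,0,0,0.62],
])

```text
clock: 27.37
ee_pos: [0.6638, 0.0414, 0.0358]
orientation: [-3.141, 0.0, 1.385]
ft_force: [-0.2, 0.1, 0.5]
opening: 0.0577
```

Request:
step_arm([
  [0,0,-0.5,0,0.62],
  [0,0,-1.5,0,0.62],
  [0,0,-3,0,0.62],
  [0,0,-3,0,0.62],
  [0,0,-2.5,0,0.6],
  [0,0,-1,0,0.5],
  [0,0,0,0,0.4],
  [0,0,0,0,0.4],
])

```text
clock: 28.03
ee_pos: [0.6638, 0.0414, 0.1509]
orientation: [3.141, 0.0, 1.385]
ft_force: [-0.4, 0.4, -0.2]
opening: 0.0403
```

```bash
python3 go.py 0.418 0.147 0.15 1.385
python3 - <<'E'
from h import *
s=snap('wrist','w19')
E
```

```text
pos [0.6638 0.0414 0.1509] rpy [3.1414 0.     1.3848] open 0.0403 F [-0.4  0.4 -0.2] t 28.03
tool move cm [  5.83 -26.11   0.09] min rows 7.0
turn deg -0.012952338800526878
```

View pics/w19.png

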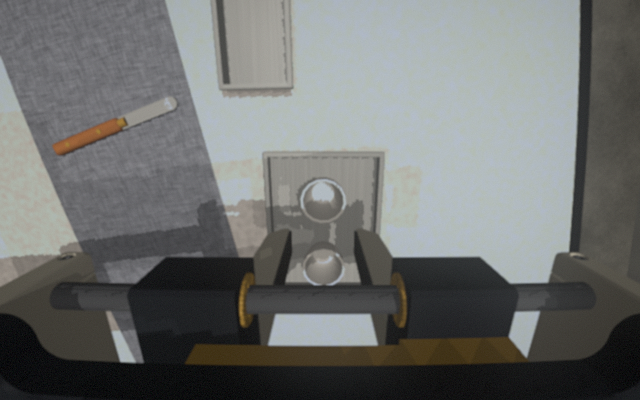

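Both crucibles stand upright in the tray, at (322,200) and (323,265). Now to the spatula.

```bash
python3 go.py 0.450 0.1517 0.15 0.138
```

```text
pos [0.663  0.0414 0.1496] rpy [-3.1392e+00  2.0000e-04  1.3847e+00] open 0.0386 F [-0.3 -0.4  0.1] t 28.08
tool move cm [  6.9  -22.97  -0.04] min rows 6.0
turn deg 71.43259279868286
```

Request:
step_arm([
  [0.7,-1.2,0,0,0.4],
  [1.1,-2.8,0,0,0.4],
  [1.1,-3.6,0,0,0.4],
  [1.1,-3.6,0,0,0.4],
  [1.1,-3.6,0,0,0.4],
  [1.1,-3.4,0,0,0.4],
  [0.5,-2.7,0,0,0.4],
  [0.2,-2.1,0,0,0.4],
])

```text
clock: 28.75
ee_pos: [0.4465, 0.1527, 0.1488]
orientation: [-3.136, 0.001, 1.386]
ft_force: [0.1, 0.1, 0.7]
opening: 0.0373
```

Request:
step_arm([
  [0,0,0,5,0.4],
  [0,0,0,7,0.4],
  [0,0,0,7,0.4],
  [0,0,0,7,0.4],
  [0,0,0,7,0.4],
  [0,0,0,7,0.4],
  [0,0,0,7,0.4],
  [0,0,0,7,0.4],
])

```text
clock: 29.42
ee_pos: [0.4492, 0.1516, 0.149]
orientation: [-3.14, 0.004, 0.436]
ft_force: [0.3, -0.1, 1.0]
opening: 0.0372
```

Request:
step_arm([
  [0,0,0,7,0.4],
  [0,0,0,7,0.4],
  [0,0,0,3.4,0.4],
  [0,0,0,0,0.4],
  [0,0,0,0,0.4],
  [0,0,0,0,0.4],
])

```text
clock: 29.92
ee_pos: [0.45, 0.1516, 0.1501]
orientation: [-3.141, 0.002, 0.141]
ft_force: [1.2, 0.4, -0.3]
opening: 0.0372
```

```bash
python3 go.py 0.450 0.1517 0.15 0.138
python3 - <<'E'
from h import *
s=snap('wrist','w20')
hsv=cv2.cvtColor(s['image'],cv2.COLOR_RGB2HSV)
m=((hsv[:,:,1]>110)&(hsv[:,:,0]<20)&(hsv[:,:,2]>60)).astype(np.uint8); m[250:]=0
cs,_=cv2.findContours(m,cv2.RETR_EXTERNAL,cv2.CHAIN_APPROX_NONE)
for k in sorted(cs,key=cv2.contourArea)[-3:]:
    r=cv2.minAreaRect((plane(s,k[:,0,:],.01)[:,:2]*1000).astype(np.float32)); print(cv2.boundingRect(k),r)
E
```

```text
pos [0.45   0.1516 0.1501] rpy [-3.1415e+00  2.2000e-03  1.4050e-01] open 0.0372 F [ 1.2  0.4 -0.3] t 29.92
tool move cm [ 0.   -0.01  0.01] min rows 1.0
turn deg 0.14442927531039496
(317, 169, 12, 77) ((432.5268859863281, 147.91424560546875), (86.995361328125, 12.054070472717285), 8.366303443908691)
```

View pics/w20.png

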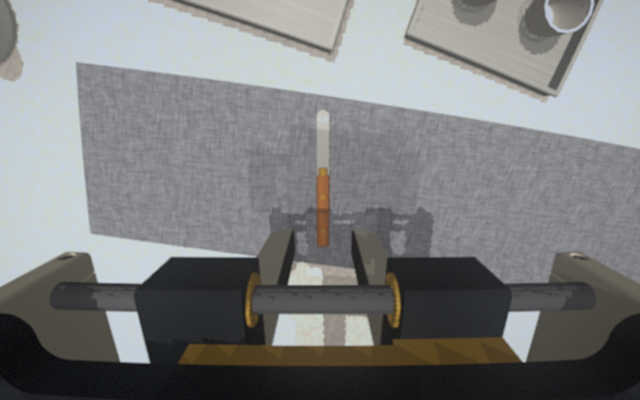

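The spatula is aligned with the tool (u≈323, handle rows 169–246). Descending to leave the tips about 2 mm above the mat.

Request:
step_arm([
  [0,0.1,1.5,0,0.4],
  [0,0,3,0,0.4],
  [0,0,3,0,0.4],
  [0,0,2.8,0,0.4],
  [0,0,1.5,0,0.4],
  [0,0,0.8,0,0.4],
  [0,0,0,0,0.4],
  [0,0,0,0,0.4],
])

```text
clock: 30.63
ee_pos: [0.4511, 0.1507, 0.0253]
orientation: [3.142, 0.0, 0.139]
ft_force: [-0.1, 0.2, 0.4]
opening: 0.0371
```

```bash
python3 go.py 0.450 0.1507 0.0215 0.14
python3 - <<'E'
from h import *
s=snap('wrist','w21')
E
```

```text
pos [0.4511 0.1507 0.0253] rpy [3.1416e+00 2.0000e-04 1.3900e-01] open 0.0371 F [-0.1  0.2  0.4] t 30.63
tool move cm [-0.11 -0.01  0.38] min rows 1.0
turn deg -0.057310790456170844
```

View pics/w21.png

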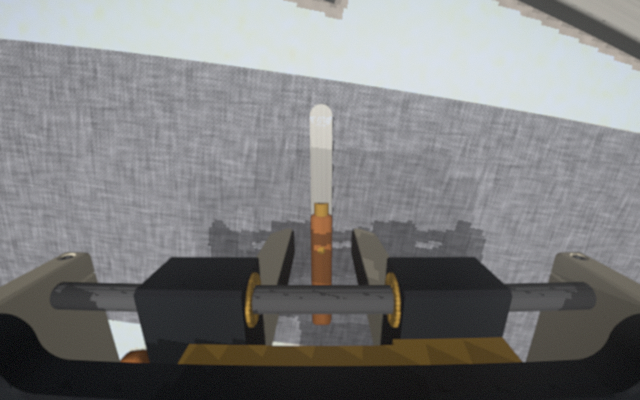

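The handle lies centred between the fingers, with the ferrule at (321,210). I'll lower 4 mm, grip and lift.

Request:
step_arm([
  [0,0,0.2,0,0.35],
  [0,0,0.15,0,0.3],
  [0,0,0,0,0.25],
  [0,0,0,0,0.15],
  [0,0,0,0,0.08],
  [0,0,0,0,0.08],
  [0,0,0,0,0.05],
  [0,0,0,0,0.05],
], squeeze=20)

```text
clock: 31.35
ee_pos: [0.451, 0.1508, 0.022]
orientation: [3.142, -0.001, 0.139]
ft_force: [-1.3, 0.2, 4.6]
opening: 0.014
```

Request:
step_arm([
  [0,0,-0.3,0,0],
  [0,0,-1.0,0,0],
  [0,0,-2,0,0],
  [0,0,-2,0,0],
  [0,0,-1.5,0,0],
  [0,0,-0.8,0,0],
  [0,0,0,0,0],
])

```text
clock: 31.93
ee_pos: [0.452, 0.1508, 0.0992]
orientation: [3.141, -0.003, 0.139]
ft_force: [-0.1, -0.4, 0.0]
opening: 0.0134
```

```bash
python3 go.py 0.634 0.235 0.1 1.4
python3 - <<'E'
from h import *
s=snap('wrist','w22')
E
```

```text
pos [0.452  0.1508 0.0992] rpy [ 3.1414 -0.0033  0.1386] open 0.0134 F [-0.1 -0.4  0. ] t 31.93
tool move cm [19.19 -5.82 -0.08] min rows 5.0
turn deg -72.27283430726722
```

View pics/w22.png

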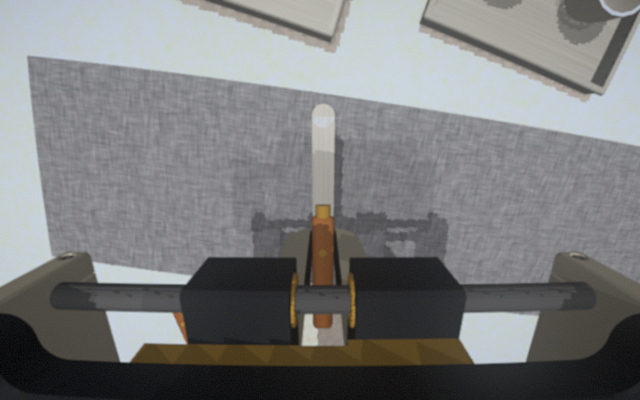

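The spatula is held level. Moving over the narrow tray and turning to align.

Request:
step_arm([
  [1.4,-0.4,-0.4,0,0],
  [2.6,-0.8,-0.6,0,0],
  [3.2,-1,-0.5,0,0],
  [3.2,-1,0,0,0],
  [3.2,-1,0,0,0],
  [2.8,-0.8,0,0,0],
  [1.8,-0.5,0,0,0],
  [1,-0.3,0,0,0],
])

```text
clock: 32.65
ee_pos: [0.6343, 0.2354, 0.1101]
orientation: [-3.142, 0.002, 0.139]
ft_force: [0.1, 0.6, -0.1]
opening: 0.0135
```

Request:
step_arm([
  [0,0,0,-5,0],
  [0,0,0,-7,0],
  [0,0,0,-7,0],
  [0,0,0,-7,0],
  [0,0,0,-7,0],
  [0,0,0,-7,0],
  [0,0,0,-7,0],
  [0,0,0,-7,0],
])

```text
clock: 33.32
ee_pos: [0.632, 0.2344, 0.1103]
orientation: [-3.139, 0.002, 1.087]
ft_force: [0.3, 0.0, -0.6]
opening: 0.0136
```

Request:
step_arm([
  [0,0,0,-7,0],
  [0,0,0,-7,0],
  [0,0,0,-4.2,0],
  [0,0,0,0,0],
  [0,0,0,0,0],
  [0,0,0,0,0],
])

```text
clock: 33.82
ee_pos: [0.6325, 0.2346, 0.1115]
orientation: [-3.14, 0.001, 1.396]
ft_force: [0.2, 0.4, 0.2]
opening: 0.0136
```

```bash
python3 go.py 0.634 0.235 0.1 1.4
python3 - <<'E'
from h import *
s=snap('wrist','w23')
E
```

```text
pos [0.6325 0.2346 0.1115] rpy [-3.1400e+00  6.0000e-04  1.3963e+00] open 0.0136 F [0.2 0.4 0.2] t 33.82
tool move cm [0.07 0.14 1.15] min rows 1.0
turn deg -0.210822065999416
```

View pics/w23.png

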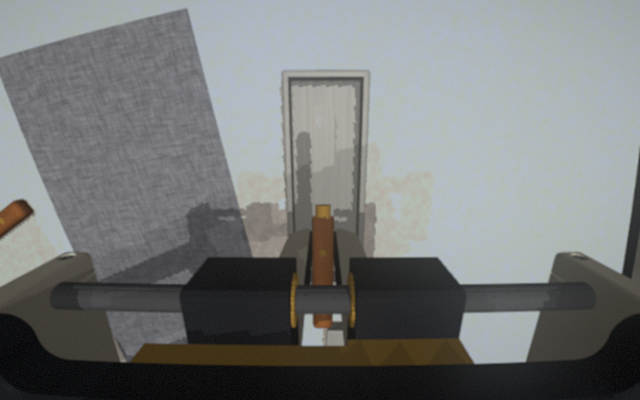

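The tray lies straight ahead, with walls at u≈285–369, far end at v≈72 and the spatula above it. I'll measure the rim lines.

Run:
```python
from h import *
s=load('w23'); c=cloud(s);Z=c[:,:,2]
im=s['image']; cv2.imwrite('pics/w23z.png',cv2.resize(im[60:260,240:420,::-1],(540,600),interpolation=cv2.INTER_NEAREST))
yaw=1.3963; ax=np.array([np.cos(yaw),np.sin(yaw)]); ay=np.array([np.sin(yaw),-np.cos(yaw)]); tcp=np.array([.6325,.2346])
m=np.zeros(Z.shape,bool); m[60:270,270:385]=1
d=c[m&(Z>.020)&(Z<.028)]; q=(d[:,:2]-tcp)@np.c_[ax,ay]*1000
print(len(q),q.min(0),q.max(0))
for lo in range(-20,110,10):
    k=q[(q[:,0]>lo)&(q[:,0]<lo+10)]
    L=k[k[:,1]<0];R=k[k[:,1]>0]
    if len(L) and len(R): print(lo,L[:,1].min().round(1),L[:,1].max().round(1),R[:,1].min().round(1),R[:,1].max().round(1))
```

```text
2570 [-37.4081937  -33.89129601] [113.42497453  37.18487057]
-20 -33.1 -28.2 31.8 37.2
-10 -32.8 -28.0 31.8 36.9
0 -33.3 -28.0 31.8 36.5
10 -33.2 -28.1 32.1 37.0
20 -33.3 -28.0 31.8 36.6
30 -33.2 -28.1 31.8 37.1
40 -33.5 -28.2 31.7 36.5
50 -33.3 -28.2 31.7 37.0
60 -33.6 -28.3 31.8 36.6
70 -33.4 -28.3 31.7 37.0
80 -33.7 -28.4 31.7 36.5
90 -33.6 -28.4 31.7 37.1
100 -33.9 -0.3 0.5 37.1
```

View pics/w23z.png

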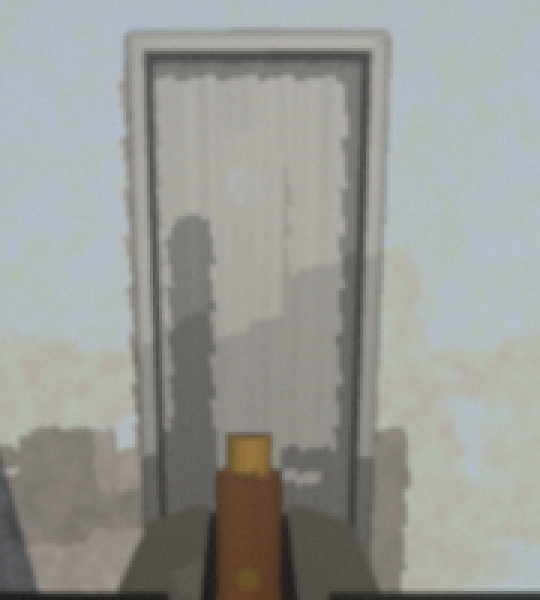

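Run:
```python
from h import *
s=load('w23'); print(proj(s,[[.6325,.2346,.09],[.6325,.2346,.112],[.6325,.2346,.12]]))
hsv=cv2.cvtColor(s['image'],cv2.COLOR_RGB2HSV)
m=((hsv[:,:,1]>110)&(hsv[:,:,0]<20)&(hsv[:,:,2]>60)).astype(np.uint8); m[:200]=0;m[290:]=0;m[:,:300]=0;m[:,345:]=0
v,u=np.nonzero(m); 
for r in (212,225,240,250): print(r,u[v==r].min(),u[v==r].max())
```

```text
[[323.4372672  238.03245102]
 [323.51874961 253.55337624]
 [323.55383415 260.24778859]]
212 317 329
225 313 332
240 313 332
250 312 332
```

Request:
step_arm([
  [0.35,0.19,1.0,0,0],
  [0,0,2,0,0],
  [0,0,1.5,0,0],
  [0,0,0.8,0,0],
  [0,0,0,0,0],
  [0,0,0,0,0],
])

```text
clock: 34.37
ee_pos: [0.6353, 0.2378, 0.059]
orientation: [-3.141, 0.0, 1.398]
ft_force: [0.3, -0.7, 0.1]
opening: 0.0137
```

```bash
python3 go.py 0.635 0.238 0.0245 1.3963
python3 - <<'E'
from h import *
s=snap('wrist','w24'); c=cloud(s);Z=c[:,:,2]
st=arm.sense()
yaw=st['orientation'][2]; ax=np.array([np.cos(yaw),np.sin(yaw)]); ay=np.array([np.sin(yaw),-np.cos(yaw)]); tcp=st['ee_pos'][:2]
m=np.zeros(Z.shape,bool); m[20:280,230:420]=1
d=c[m&(Z>.020)&(Z<.028)]; q=(d[:,:2]-tcp)@np.c_[ax,ay]*1000
print(q.max(0))
for lo in range(-20,110,20):
    k=q[(q[:,0]>lo)&(q[:,0]<lo+20)]
    L=k[k[:,1]<-15];R=k[k[:,1]>15]
    if len(L) and len(R): print(lo,L[:,1].min().round(1),L[:,1].max().round(1),R[:,1].min().round(1),R[:,1].max().round(1))
E
```

```text
pos [0.6353 0.2378 0.059 ] rpy [-3.1406e+00  4.0000e-04  1.3984e+00] open 0.0137 F [ 0.3 -0.7  0.1] t 34.37
tool move cm [ 0.01 -0.03  3.45] min rows 1.0
turn deg 0.11835043898998635
[109.32847501  34.58585221]
-20 -36.3 -30.7 29.0 34.5
0 -36.2 -30.7 29.0 34.2
20 -36.1 -30.8 28.9 34.3
40 -36.2 -30.9 29.0 34.2
60 -36.2 -30.8 28.9 34.5
80 -36.3 -30.9 29.1 34.6
100 -35.6 -15.0 15.1 33.8
```

View pics/w24.png

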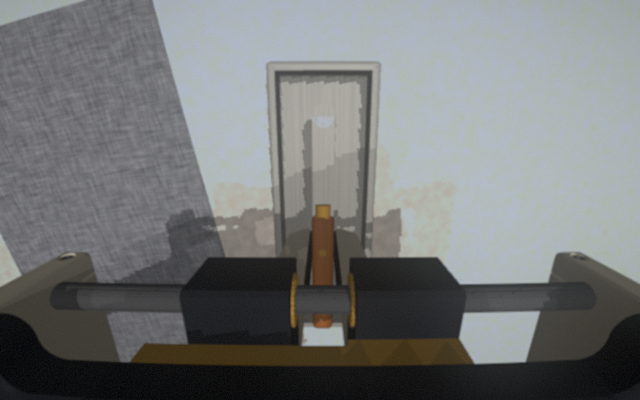

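The tray's inner walls are at −30.8 and +29.0 mm from the TCP, so the spatula is within 1 mm of centre. Lowering in steps.

Request:
step_arm([
  [0,-0.05,0.8,0,0],
  [0,0,1,0,0],
  [0,0,0.8,0,0],
  [0,0,0.4,0,0],
  [0,0,0,0,0],
  [0,0,0,0,0],
])

```text
clock: 34.92
ee_pos: [0.6347, 0.2378, 0.0291]
orientation: [-3.141, 0.0, 1.399]
ft_force: [0.2, -0.5, 0.2]
opening: 0.0135
```

```bash
python3 go.py 0.635 0.238 0.0245 1.3963
python3 - <<'E'
from h import *
s=snap('wrist','w25')
E
```

```text
pos [0.6347 0.2378 0.0291] rpy [-3.1406e+00  4.0000e-04  1.3986e+00] open 0.0135 F [ 0.2 -0.5  0.2] t 34.92
tool move cm [0.02 0.03 0.46] min rows 1.0
turn deg 0.13282609379240332
```

View pics/w25.png

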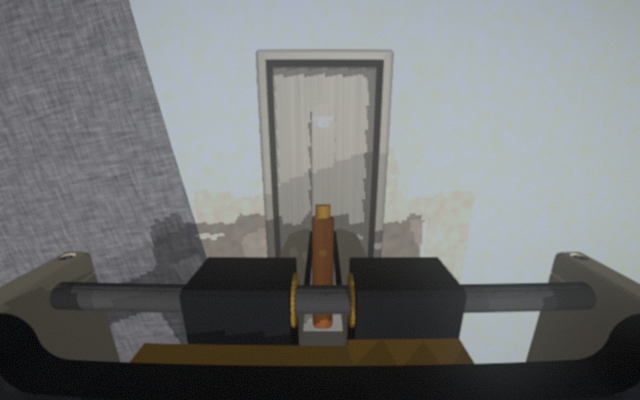

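The handle (323) is centred between the inner walls (~272 and 375), and the fingers clear both sides. Continuing to contact.

Request:
step_arm([
  [0,0,0.2,0,0],
  [0,0,0.1,0,0],
  [0,0,0,0,0],
  [0,0,0,0,0],
])

```text
clock: 35.3
ee_pos: [0.635, 0.2379, 0.0268]
orientation: [3.141, -0.0, 1.399]
ft_force: [-0.6, 0.2, -0.5]
opening: 0.0136
```

Request:
step_arm([
  [0,0,0.1,0,0],
  [0,0,0,0,0],
  [0,0,0,0,0],
])

```text
clock: 35.55
ee_pos: [0.6349, 0.2379, 0.0256]
orientation: [-3.142, 0.0, 1.399]
ft_force: [0.0, 0.3, -0.3]
opening: 0.0136
```

Request:
step_arm([
  [0,0,0.08,0,0],
  [0,0,0,0,0],
  [0,0,0,0,0],
])

```text
clock: 35.8
ee_pos: [0.6351, 0.2379, 0.025]
orientation: [3.141, -0.0, 1.399]
ft_force: [0.3, -0.7, 1.2]
opening: 0.0136
```

Request:
step_arm([
  [0,0,0.05,0,0],
  [0,0,0,0,0],
  [0,0,0,0,0],
])

```text
clock: 36.05
ee_pos: [0.6351, 0.2379, 0.025]
orientation: [3.141, -0.0, 1.399]
ft_force: [-1.2, 0.1, 5.5]
opening: 0.0135
```

Contact shows as 5.5 N. I'll open only to about 19 mm to stay clear of the tray walls, then rise.

Request:
step_arm([
  [0,0,-0.05,0,0.17],
  [0,0,0,0,0.19],
  [0,0,0,0,0.2],
  [0,0,0,0,0.2],
  [0,0,0,0,0.2],
])

```text
clock: 36.47
ee_pos: [0.6348, 0.2379, 0.0245]
orientation: [-3.141, 0.0, 1.399]
ft_force: [0.8, 0.3, -0.4]
opening: 0.0184
```

Request:
step_arm([
  [0,0,-0.4,0,0.2],
  [0,0,-1.0,0,0.2],
  [0,0,-2,0,0.2],
  [0,0,-3,0,0.2],
  [0,0,-3,0,0.2],
  [0,0,-3,0,0.3],
  [0,0,-2,0,0.4],
  [0,0,-1,0,0.4],
])

```text
clock: 37.13
ee_pos: [0.6366, 0.2383, 0.184]
orientation: [3.135, -0.003, 1.399]
ft_force: [-0.1, -0.5, 0.2]
opening: 0.0336
```

```bash
python3 go.py 0.4 0.1 0.25 0.3
python3 - <<'E'
from h import *
s=snap('wrist','w26')
E
```

```text
pos [0.6366 0.2383 0.184 ] rpy [ 3.1351e+00 -2.6000e-03  1.3988e+00] open 0.0336 F [-0.1 -0.5  0.2] t 37.13
tool move cm [-17.68 -20.95  -6.6 ] min rows 7.0
turn deg 62.954607509111554
```

View pics/w26.png

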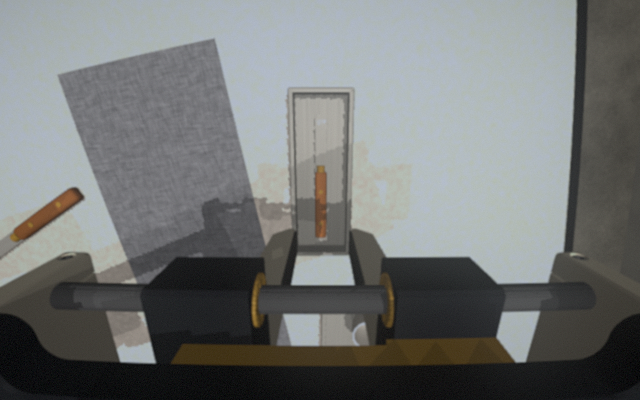

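The spatula lies along the narrow tray (handle rows 165–240, blade tip ~v=118). I'll back off and check the whole scene.

Request:
step_arm([
  [-1,-1.2,-0.5,0,0.4],
  [-2,-2.4,-0.8,0,0.4],
  [-2.4,-2.8,-0.8,0,0.4],
  [-2.4,-2.8,-0.8,0,0.4],
  [-2.4,-2.8,-0.8,0,0.4],
  [-2.4,-2.8,-0.8,0,0.4],
  [-2.4,-2.8,-0.8,0,0.4],
  [-2.4,-2.8,-0.8,0,0.4],
])

```text
clock: 37.85
ee_pos: [0.4018, 0.1008, 0.2389]
orientation: [-3.139, 0.0, 1.399]
ft_force: [-0.7, -1.0, 0.1]
opening: 0.0373
```

Request:
step_arm([
  [-2,-1.5,0,0,0.4],
  [-1,-0.7,0,0,0.4],
  [0,0,0,0,0.4],
  [0,0,0,0,0.4],
])

```text
clock: 38.18
ee_pos: [0.3777, 0.0755, 0.2396]
orientation: [3.141, -0.0, 1.397]
ft_force: [0.5, 0.3, -0.1]
opening: 0.0371
```

```bash
python3 go.py 0.4 0.1 0.25 0.3
python3 - <<'E'
from h import *
a=snap('scene','s30'); b=snap('top','t30')
x=cv2.resize(a['image'][90:330,160:480,::-1],(800,600),interpolation=cv2.INTER_CUBIC); cv2.imwrite('pics/s30z.png',x)
x=cv2.resize(b['image'][90:250,195:435,::-1],(780,520),interpolation=cv2.INTER_CUBIC); cv2.imwrite('pics/t30z.png',x)
o=load('top0'); 
d=np.abs(a['image'].astype(int)-load('scene0')['image']).sum(2)
for n,r in dict(flask=(300,350,460,515),wash=(100,155,180,215)).items(): print(n,d[r[0]:r[1],r[2]:r[3]].mean(),(d[r[0]:r[1],r[2]:r[3]]>60).sum())
E
```

```text
pos [0.3777 0.0755 0.2396] rpy [ 3.1413e+00 -5.0000e-04  1.3970e+00] open 0.0371 F [ 0.5  0.3 -0.1] t 38.18
tool move cm [ 2.8   1.77 -1.04] min rows 1.0
turn deg 62.854653801950676
flask 9.627272727272727 0
wash 9.843116883116883 0
```

View pics/s30z.png

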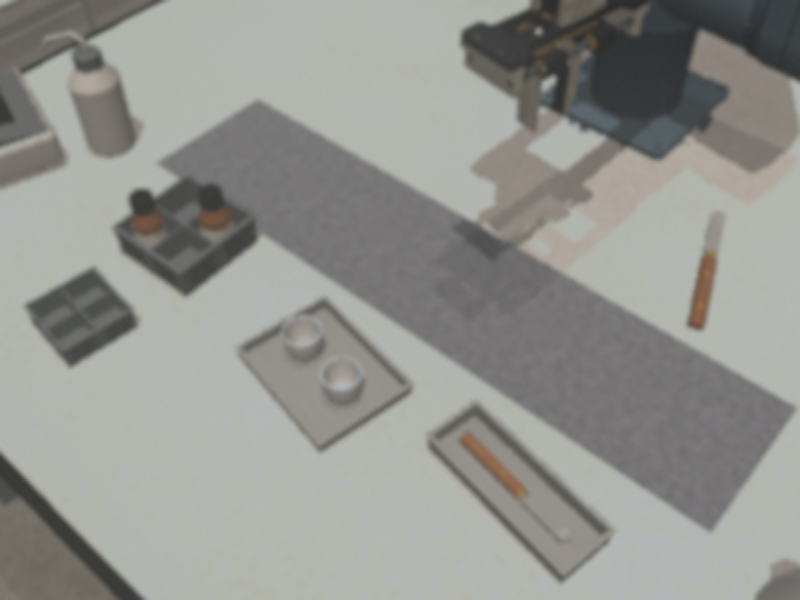

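View pics/t30z.png

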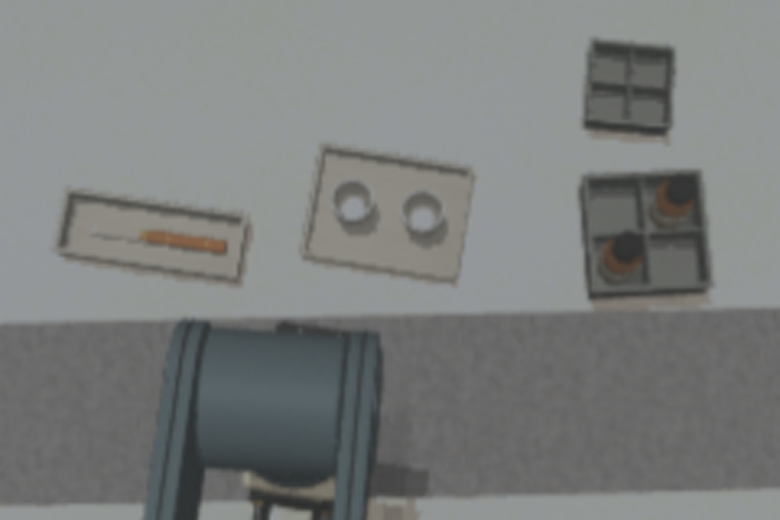

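Everything is in its place. The blade shows only as a thin line, though, so I want to be sure the spatula lies flat and isn't rolled on edge. I'll take a closer look.

Run:
```python
from h import *
s=load('w26'); x=cv2.resize(s['image'][80:260,270:370,::-1],(430,600*430//430),interpolation=cv2.INTER_CUBIC)
a=load('scene0'); y=load('s30')
x=cv2.resize(s['image'][85:255,280:360,::-1],(282,600),interpolation=cv2.INTER_CUBIC)
z=cv2.resize(y['image'][250:325,330:408,::-1],(500,480),interpolation=cv2.INTER_CUBIC)
z=cv2.copyMakeBorder(z,0,120,0,0,cv2.BORDER_CONSTANT)
o=np.hstack([x,z]); o=np.clip(((o.astype(float)-110)*2.2+128),0,255).astype(np.uint8); cv2.imwrite('pics/blade.png',o)
c=cloud(s)
# heights along the spatula
hsv=cv2.cvtColor(s['image'],cv2.COLOR_RGB2HSV)
m=((hsv[:,:,1]>110)&(hsv[:,:,0]<20)&(hsv[:,:,2]>60)); m[:150]=0; m[242:]=0; m[:,:300]=0; m[:,340:]=0
p=c[m]; print('wood z pct',np.percentile(p[:,2],[10,50,90]), cv2.minAreaRect((p[:,:2]*1000).astype(np.float32)))
for v in range(110,165,8): print(v,np.round((c[v,304:336,2]*1000),0).astype(int).tolist())
```

```text
wood z pct [0.01116412 0.01213484 0.012963  ] ((631.450927734375, 218.29396057128906), (86.97612762451172, 11.200421333312988), 79.79263305664062)
110 [4, 3, 3, 1, 3, 1, 2, 4, 3, 1, 2, 3, 3, 2, 2, 1, 3, 2, 2, 3, 3, 3, 1, 2, 4, 3, 3, 2, 3, 3, 3, 2]
118 [3, 3, 3, 3, 3, 2, 3, 2, 4, 1, 2, 9, 9, 8, 8, 8, 9, 9, 9, 8, 9, 9, 9, 3, 2, 3, 2, 1, 2, 3, 4, 2]
126 [2, 4, 3, 2, 4, 2, 3, 2, 4, 2, 2, 9, 8, 8, 9, 8, 9, 8, 9, 8, 9, 8, 7, 3, 2, 2, 2, 1, 2, 4, 2, 3]
134 [3, 3, 2, 2, 2, 2, 1, 2, 2, 2, 2, 8, 7, 6, 9, 8, 7, 6, 7, 8, 8, 7, 8, 2, 1, 2, 2, 2, 1, 2, 2, 2]
142 [2, 2, 1, 2, 3, 3, 1, 2, 2, 2, 3, 7, 9, 9, 7, 9, 7, 8, 9, 8, 8, 9, 8, 2, 2, 2, 1, 331, 2, 2, 4, 1]
150 [3, 3, 3, 1, 3, 1, 0, 2, 3, 2, 2, 9, 8, 7, 9, 8, 8, 7, 9, 7, 8, 7, 3, 3, 2, 1, 3, 2, 3, 3, 3, 2]
158 [2, 3, 3, 3, 2, 3, 2, 2, 1, 1, 2, 8, 8, 8, 8, 8, 8, 9, 9, 8, 8, 8, 2, 3, 3, 3, 2, 1, 2, 1, 2, 2]
```

View pics/blade.png

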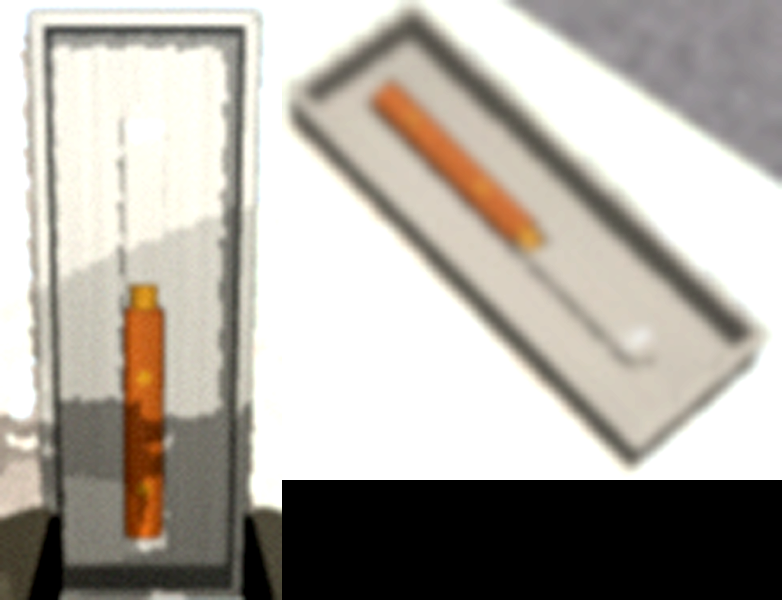

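The spatula lies flat: its blade is full width at z≈8–9 mm (it only blends in with the steel floor), and the handle top is at about 12–13 mm. The arm is clear of everything, so I'm handing in.

```bash
python3 -c "
from rig import arm
print(arm.sense()['clock'],arm.sense()['qvel'].round(3)); print(arm.close_job())"
```

```text
38.2833 [ 0.008  0.009 -0.008 -0.001  0.002 -0.003]
the job is handed in; nothing more can be done
None
```

The job is done and handed in at about 38 s of the 131 s allowed; the hand-in gave no verdict. I worked in the order asked:

- **Bottles:** both stand upright in the larger, 121 mm carrier, bottle_b in the far-right cell and bottle_a in the near-left.
- **Crucibles:** both stand mouth up on the floor of the wide tray.
- **Spatula:** the small one lies along the narrow tray.

I lowered each piece until the force reading showed floor contact (3–6 N) before letting go. Nothing was dropped or tipped.

The last scene and top views show everything in place. The area around the flask and wash bottle is unchanged from the first picture. The blade looked like a thin line at first, but the depth readings show it flat: blade at about 8–9 mm, handle top at about 12–13 mm.

The only disagreement was that the top and wrist cameras differed by 2–4 mm on some positions. I used averages or the closer view, and no placement was affected.

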